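# Open a push-and-turn reagent bottle and put the sampling rod in

### The job

Unlock the press-and-turn cap of the leaning reagent bottle without forcing it, and set the cap down, open side down, in the shallow steel tray (put it down, do not drop it). Then take the white sampling rod out of its block and push it down into the bottle's open neck until its handle rests on the rim, and let go (do not drop it in); leave everything else on the bench where it is.

Things in the scene. Friction and masses are not known exactly. Their poses are not given: they have to be found in the camera images.
- stand: Dark steel stand, fixed to the bench, base plate 180 x 110 mm; origin at the centre of its underside, z up. It holds an amber bottle (70 mm thick, white neck piece) that leans 30 degrees from vertical, towards the stand's -x side (the robot's side).
- bottle: The leaning bottle, fixed in the stand. Origin at the centre of its underside, z along its axis out of the neck. Inside the neck piece is empty space down to 4 mm above its underside. Forces above 150 N between cap and bottle break it.
- neck_rim (a point): Centre of the flat rim of the bottle's neck, 130 mm from the bottle's underside. z points out of the neck along the bottle's axis (up, leaning to the robot), y is level, x points up and away from the robot. The neck hole is round, 16 mm wide and 48 mm deep, then widens into the empty bottle, 126 mm deep in all. The neck is 33 mm across at the rim, 48 mm over its lugs.
- cap: Loose white cap, about 45 g, 57 mm high, open below; origin at the centre of its skirt's lower edge, z out of its closed top. To unlock: press it down along the axis, then, still pressing, turn it anticlockwise seen from above. From 72 to 115 degrees of turn it is free: let off, the spring lifts it 4 mm and it can be drawn straight off along the axis. Hard stop at 118 degrees.
- cap_grip (a point): On the cap's axis, 46 mm above its lower edge and 20 mm above its shoulder; z out of its top. Skirt: 60 mm across, 27 mm high. On it a round knob to hold, 46 mm across, 30 mm high. Fingertips can bear down on the flat 7 mm wide shoulder round the knob's foot. At the start the cap is locked: this point is 31 mm out from neck_rim and the axes are those of neck_rim.
- cap_base (a point): Centre of the cap's open lower edge. Not pressed, the locked cap turns under 5 degrees. Two lugs inside are held up in catches by a spring collar: it must be pressed in by 4 mm at least (10 N); it bottoms hard at 7 mm (about 13 N). A second catch lies 36 degrees on: if the pressure is let off there it locks again and must be pressed anew.
- tray_in (a point): Centre of the inner floor of the shallow steel tray, 3 mm above the bench. The tray is fixed, 120 mm (its x) by 150 mm (its y) outside, with walls 14 mm high and 3 mm thick.
- rod: Loose white sampling rod, about 45 g; origin at its lower end, z along it to the handle's top. Handle 22 mm across and 50 mm long, below it a shaft 8 mm thick and 110 mm long. At the start it stands upright, leaning up to about 3 degrees, in a hole 11 mm wide and 60 mm deep in the top of a fixed grey block, a 70 mm cube.
- rod_grip (a point): Centre of the rod's handle, 135 mm above its lower end and 25 mm above the handle's underside; at the start 145 mm above the bench. Lift it by more than 60 mm to clear the hole. z along the rod, out of the handle's top.
- rod_tip (a point): Lower end of the sampling rod, on its axis; z along the rod towards the handle.
- reagent: Bystander: upright amber bottle, 64 mm across, 150 mm high; origin under its centre.
- beaker: Bystander: glass beaker, 72 mm across, 95 mm high; origin under its centre.
- flask: Bystander: glass flask with a slim neck, 80 mm across, 130 mm high; origin under its centre.
- can: Bystander: white plastic can, 70 x 90 mm, 142 mm high; origin under its centre.
- jar: Bystander: small glass jar, 44 mm across, 50 mm high; origin under its centre.
- stopper: Bystander: black rubber stopper, 30 mm across, 25 mm high; origin under its centre.
- dropper: Bystander: small amber bottle, 36 mm across, 80 mm high; origin under its centre.
Things that resemble listed ones, but are neither listed nor needed, are in the scene too. Leave any red look-alike of the cap alone.

How it is judged:
By the outcome, as a careful person would: the job done as asked, in the order asked, and still so for the second after the job is handed in, with the robot touching nothing.
It also fails if it takes over 64 s, if anything falls off the work surface, if the arm or the gripper's body presses on something with over 40 N, if the wrist force passes 120 N, or if a joint passes its speed limit or range.

### The arm

A 6-joint arm with a two-finger parallel gripper is mounted at the origin on the work surface. World frame = base frame: x ahead of the robot, y to its left, z up, the work surface at z = 0. Lengths are in m, angles in rad, forces in N, time in s.
With the tool pointing down it reaches from about 0.3 to 0.775 m from the base axis. Payload 14.6 kg.
Tool frame: the origin (TCP) lies at the very end of the fingers, on their centre line; the grasp point (between the pads) lies 19 mm behind it (ctrl.grasp_offset is the distance from the TCP to the grasp point, in m); x points along the fingers, y is the direction in which the jaws open and shut, and the axes are right-handed (so a half turn about x gives the same grasp; the last joint's range is limited). The gripper opens to 94 mm and grips with 3 to 60 N. Pads are 16 mm wide; open, the fingers measure 119 mm over their backs; the gripper's body (75 mm by 177 mm) begins 78 mm behind the grasp point.
Start: joints at [1.08, 0.3, 1.521, -0, 1.321, -0.067], TCP at [0.226, 0.501, 0.205] pointing down, gripper open.
Joint ranges: [-3.03, 3.03], [-0.79, 2.21], [0.23, 2.52], [-1.04, 4.18], [0, 3.07], [-2.55, 2.55]. Speed limits (rad/s): [2.22, 2.22, 2.57, 3.14, 3.14, 3.14].

### API

Orientations are given as [roll, pitch, yaw] about the fixed x, y, z axes, in that order (R = Rz(yaw) Ry(pitch) Rx(roll)).
In Python, from station import ctrl gives the robot as it stands. The module is installed in compiled form; this text tells all that it offers.
- The arm moves only by the tool send_rows, never from a script. Its argument "rows" is a list that holds one entry, the list of rows, each a list of 4 numbers: the shift along the world's x, y, z in mm, then the turn about the world's z in rad. A call has 1 to 12 rows; each row shifts and turns the commanded pose from where the row before left it; what a row does not reach is not made up. A row lasts 1/10 s, in which the tool goes at most 50 mm and 8.59 degrees, less where a joint would pass 70% of its speed; a pose out of reach is approached as far as the arm can. A call is refused whole if a number of a shift passes 50 or a number of a turn 0.15, either way. A call with a gripper value outside its range is refused whole. "grip" is the gripper's target within -1 to 1 (shut at 1, half-way at 0, fully open at -1), set as the call begins (left out, the last holds). The fingers move at their own pace and stop on an object; "newtons" is the grip in N (left out, the last holds). Time passes only in rows, so rows that do not move let the fingers close. It gives the time, the measured TCP pose, the force and the opening at its end, in the units of the state.
- ctrl.get_obs(): the state, without advancing time (a new reading comes with each control period).
- ctrl.camera(name): name is "side" or "top"; returns (picture, depth): 400x640x3 uint8, red, green, blue; 400x640 float32, m along the optical axis (not along the pixel's ray), 0 where there is no reading.
- ctrl.camera_params(name): a dict with "vertical_fov" (degrees; the focal length in pixels is half the picture's height over the tangent of half this angle, whatever the lens; pixels are square), "cx", "cy" (the principal point, pixels), "cam_to_world" (4x4, takes a point from camera to world coordinates). Camera axes: x right, y up, looking along -z (the intrinsics and any distortion apply to the point x, -y, -z); pixel columns grow to the right and rows downward; lengths in m; the calibration is good to about 2 mm. A picture is of the moment at which its call begins. camera_params takes no time and is no camera call.
- ctrl.hand_in(): hands the job in, once; it reports no verdict.
The state is a dict: "time_s": time; "qpos": joint angles; "joint_vel": joint speeds; "tau": joint torques, N m; "ee_pos": TCP position; "eef_rot": TCP orientation; "force": force on the tool from outside, world axes, zero at the start; "moment": the same for the moment, N m; "grip_width": finger opening in m.
Only numpy, scipy, OpenCV 4.12 (cv2) and the standard library are available. Lean on these libraries where they do the work, as an engineer would, in place of code of your own. Each camera call takes 0.05 s, during which the arm holds its last target.

## Working session

There is one attempt and no reset: what is moved stays moved. The work goes in short steps, Python scripts to look and compute and a tool call to move; the robot and the scene stay as the last step left them, time stands still between calls to the robot, and variables do not carry over. Pictures are saved under pics/ and viewed, and the job is handed in when it is done.

Besides the shell and the picture viewer there is one more tool, called after "Call:" by a JSON object that holds its "op" and its "data". send_rows: Moves the arm, as the interface text tells. Its arguments: {"type":"object","properties":{"rows":{"type":"array"},"grip":{"type":"number"},"newtons":{"type":"number"}},"required":["rows"]}

```bash
mkdir -p pics; ls; cat > h.py <<'E'
import numpy as np, cv2
from station import ctrl
def snap(name,tag):
    p,d=ctrl.camera(name); np.savez(f'pics/{tag}.npz',p=p,d=d)
    cv2.imwrite(f'pics/{tag}.png',cv2.cvtColor(p,cv2.COLOR_RGB2BGR)); return p,d
E
python3 - <<'E'
from h import *
for n in('side','top'):
    print(n,ctrl.camera_params(n)); snap(n,n+'0')
print(ctrl.get_obs(), ctrl.grasp_offset)
E
```

```text
pics
side {'vertical_fov': 43.52254778608819, 'cx': 319.9505110104534, 'cy': 201.36449583143673, 'cam_to_world': array([[ 0.7539494 ,  0.44210399, -0.48590572,  0.08820917],
       [-0.65690664,  0.51393691, -0.55167248, -0.58412603],
       [ 0.00582828,  0.73512782,  0.67790347,  0.84021989],
       [ 0.        ,  0.        ,  0.        ,  1.        ]])}
top {'vertical_fov': 57.37758528319168, 'cx': 315.6369529741307, 'cy': 202.2191260916614, 'cam_to_world': array([[-0.01519791,  0.98026334, -0.19711114,  0.44694844],
       [-0.99983748, -0.01681089, -0.00651238,  0.00652427],
       [-0.00969746,  0.19698013,  0.98035952,  0.93436588],
       [ 0.        ,  0.        ,  0.        ,  1.        ]])}
{'time_s': 0.1, 'qpos': array([ 1.08040120e+00,  3.00399996e-01,  1.52152564e+00,  2.23139989e-05,
        1.32068766e+00, -6.66040215e-02]), 'joint_vel': array([ 0.0012659 , -0.00219552, -0.0016566 ,  0.00014819,  0.00212284,
        0.00020822]), 'tau': array([ 1.09648445e-03, -5.32631385e+01, -3.53290021e+01,  7.09003396e-02,
        2.34001590e-02, -8.54559431e-06]), 'ee_pos': array([0.22605895, 0.50113763, 0.20494878]), 'eef_rot': array([-1.65857403,  1.56977545, -2.08237067]), 'force': array([0.84577837, 0.89190262, 0.38463879]), 'moment': array([ 0.01640655, -0.00390464, -0.0107138 ]), 'grip_width': 0.09388906003340187} 0.0188
```

View pics/side0.png

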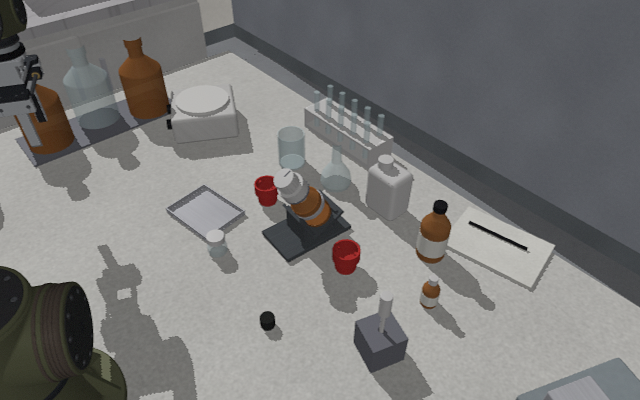

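View pics/top0.png

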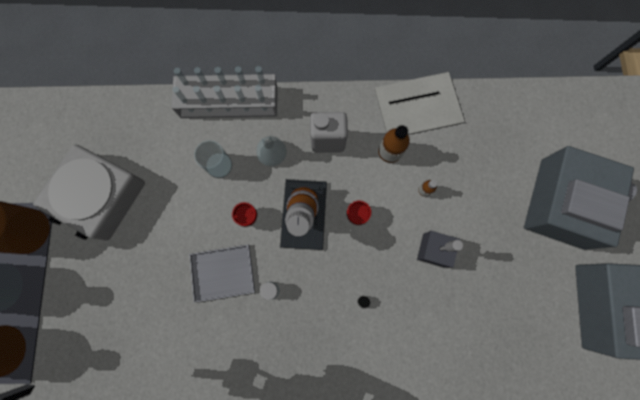

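```bash
cat >> h.py <<'E'
def wmap(name,d):
    P=ctrl.camera_params(name); f=200/np.tan(np.radians(P['vertical_fov']/2))
    v,u=np.mgrid[0:400,0:640].astype(float)
    X=np.stack([(u-P['cx'])/f*d,-(v-P['cy'])/f*d,-d,np.ones_like(d)],-1)
    W=(X@P['cam_to_world'].T)[...,:3]; W[d==0]=np.nan; return W
def proj(name,p):
    P=ctrl.camera_params(name); f=200/np.tan(np.radians(P['vertical_fov']/2))
    q=np.linalg.inv(P['cam_to_world'])@np.append(p,1); return P['cx']+f*q[0]/-q[2],P['cy']-f*q[1]/-q[2]
def load(tag):
    z=np.load(f'pics/{tag}.npz'); return z['p'],z['d']
E
python3 - <<'E'
from h import *
for n in('side','top'):
    p,d=load(n+'0'); W=wmap(n,d)
    print(n,'invalid',(d==0).mean())
    pts={'side':[(300,330),(150,250),(216,237),(388,297),(380,345),(290,178),(296,190),(285,245),(207,215)],
     'top':[(400,320),(100,300),(268,291),(457,245),(436,240),(298,222),(303,213),(285,240),(224,273),(550,100),(60,110)]}[n]
    for u,v in pts: print((u,v),W[v,u].round(4),p[v,u])
    big=cv2.resize(p,None,fx=4,fy=4,interpolation=cv2.INTER_CUBIC)
    big=big[...,::-1]
    big=cv2.convertScaleAbs(big,alpha=1.5)
    if n=='side':
        cv2.imwrite('pics/s_z.png',big[600:1080,880:1520]); cv2.imwrite('pics/s_rod.png',big[1120:1520,1300:1800])
    else:
        cv2.imwrite('pics/t_z.png',big[640:1240,740:1460]); cv2.imwrite('pics/t_rod.png',big[880:1120,1600:2040])
E
```

```text
side invalid 0.0038203125
(300, 330) [ 0.421  -0.1508 -0.0023] [166 166 162]
(150, 250) [ 0.299   0.2315 -0.0054] [172 170 168]
(216, 237) [0.4117 0.1229 0.0463] [185 185 184]
(388, 297) [ 0.5024 -0.2846  0.1683] [176 175 174]
(380, 345) [ 0.4791 -0.301   0.0681] [ 99  99 105]
(290, 178) [0.5515 0.0333 0.1936] [179 178 177]
(296, 190) [0.5584 0.0239 0.164 ] [123 122 122]
(285, 245) [0.5307 0.0354 0.0082] [65 69 72]
(207, 215) [ 0.4541  0.2414 -0.0015] [166 165 170]
top invalid 0.00430078125
(400, 320) [ 0.3376 -0.1891 -0.0007] [120 121 118]
(100, 300) [ 0.3957  0.5546 -0.0025] [78 78 77]
(268, 291) [0.4134 0.1275 0.0525] [128 129 129]
(457, 245) [ 0.505  -0.2804  0.1703] [126 126 126]
(436, 240) [ 0.5252 -0.2704  0.0684] [64 65 71]
(298, 222) [0.5552 0.0481 0.194 ] [88 88 91]
(303, 213) [0.5757 0.0383 0.1821] [61 61 62]
(285, 240) [0.5366 0.0916 0.0106] [40 43 47]
(224, 273) [0.4571 0.2454 0.0025] [108 109 114]
(550, 100) [ 9.102e-01 -6.352e-01 -6.000e-04] [118 118 116]
(60, 110) [ 9.074e-01  7.165e-01 -5.000e-04] [118 119 116]
```

View pics/s_z.png

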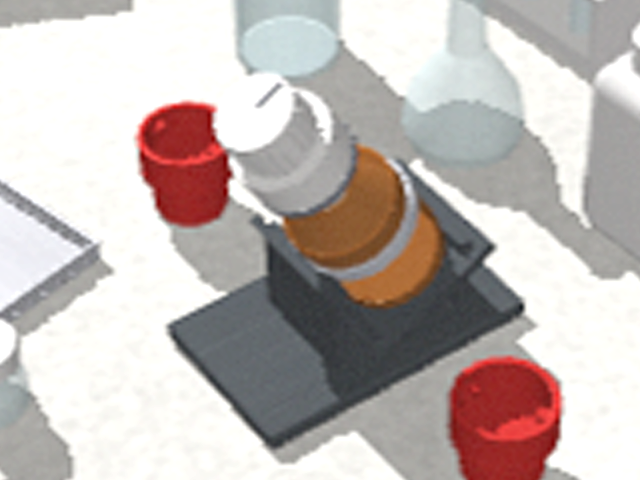

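View pics/t_z.png

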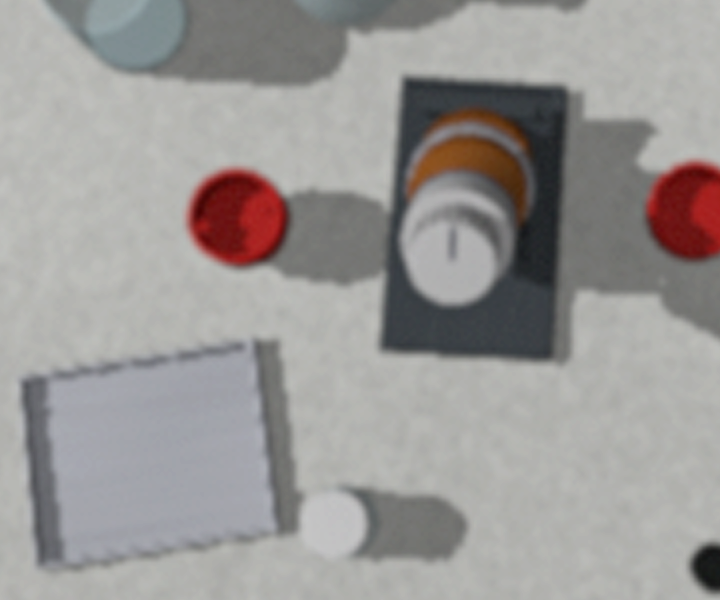

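View pics/s_rod.png

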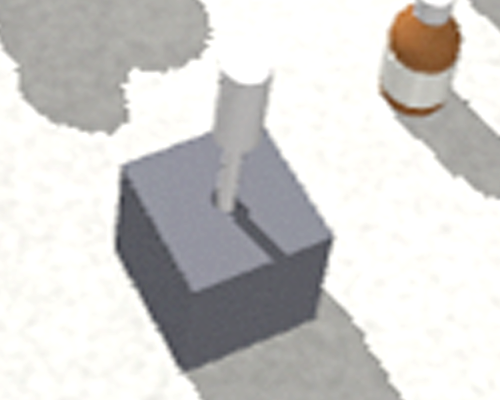

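```bash
cat > fit.py <<'E'
from h import *
from scipy.optimize import least_squares
def cyl(q,r,a,b):
    rho=np.hypot(q[:,0],q[:,1])-r; zz=np.abs(q[:,2]-(a+b)/2)-(b-a)/2
    return np.where((rho<0)&(zz<0),np.maximum(rho,zz),np.hypot(np.maximum(rho,0),np.maximum(zz,0)))
def axes(th,ps):
    z=np.array([-np.sin(th)*np.cos(ps),-np.sin(th)*np.sin(ps),np.cos(th)])
    y=np.array([-np.sin(ps),np.cos(ps),0]); x=np.cross(y,z); return np.stack([x,y,z])
if __name__=='__main__':
  A={}
  for n in('side','top'):
    p,d=load(n+'0'); W=wmap(n,d).reshape(-1,3); C=p.reshape(-1,3).astype(int)
    m=(np.abs(W[:,0]-.565)<.08)&(np.abs(W[:,1]-.035)<.07)&(W[:,2]>.11)&(C.max(1)-C.min(1)<25)
    A[n]=W[m]; print(n,m.sum(),A[n].min(0),A[n].max(0))
  def run(P,free=True):
    def res(v):
        R=axes(np.radians(v[3]),np.radians(v[4])); q=(P-v[:3]/1000)@R.T
        return np.minimum(cyl(q,.023,.027,.057),cyl(q,.030,0,.027))*1000
    s=least_squares(res,[585,37,140,30,0],loss='soft_l1',f_scale=1.)
    r=res(s.x); v=s.x; z=axes(np.radians(v[3]),np.radians(v[4]))[2]
    print('base',v.round(2),'grip',(v[:3]+46*z).round(1),'rim',(v[:3]+15*z).round(1),'bottle0',(v[:3]-115*z).round(1),'med',np.median(abs(r)).round(2))
  run(A['side']);run(A['top']);run(np.vstack([A['side'],A['top']]))
  # plate
  for n in('side','top'):
    p,d=load(n+'0'); W=wmap(n,d); C=p.astype(int)
    m=(np.abs(W[...,0]-.57)<.13)&(np.abs(W[...,1]-.035)<.1)&(W[...,2]>.004)&(W[...,2]<.016)&(C.max(-1)<110)
    P=W[m]; r=cv2.minAreaRect((P[:,:2]*1000).astype(np.float32)); print(n,'plate',r,np.median(P[:,2]))
  # tray
    m=(np.abs(W[...,0]-.457)<.1)&(np.abs(W[...,1]-.245)<.11)&(W[...,2]>.007)&(W[...,2]<.02)
    P=W[m]; P=P[(P[:,1]>.155)]; r=cv2.minAreaRect((P[:,:2]*1000).astype(np.float32)); print(n,'tray',r,np.median(P[:,2]))
  # rod
    m=(np.abs(W[...,0]-.505)<.03)&(np.abs(W[...,1]+.28)<.03)&(W[...,2]>.08)
    P=W[m]
    def rr(v):
        # axis point at z=.145 and lean
        z=np.array([v[2],v[3],1]);z/=np.linalg.norm(z);x=np.cross([0,1.,0],z);x/=np.linalg.norm(x);R=np.stack([x,np.cross(z,x),z])
        q=(P-np.array([v[0],v[1],145])/1000)@R.T
        return np.minimum(cyl(q,.011,-.025,.025),cyl(q,.004,-.135,-.025))*1000
    s=least_squares(rr,[505,-282,0,0],loss='soft_l1'); print(n,'rod',m.sum(),s.x.round(3),np.median(abs(s.fun)), P[:,2].max())
    m=(np.abs(W[...,0]-.5)<.07)&(np.abs(W[...,1]+.28)<.07)&(np.abs(W[...,2]-.07)<.006)
    print(n,'block',cv2.minAreaRect((W[m][:,:2]*1000).astype(np.float32)),np.median(W[m][:,2]))
E
python3 fit.py
```

```text
side 908 [0.5268365  0.01672137 0.11635828] [0.59911621 0.07198552 0.20073598]
top 770 [0.52983108 0.01787159 0.11037285] [0.6371266  0.07782094 0.2027309 ]
base [573.52  48.35 137.91  30.06  -3.83] grip [550.5  49.9 177.7] rim [566.   48.9 150.9] bottle0 [631.   44.5  38.4] med 0.79
base [575.89  47.3  141.27  29.69  -4.53] grip [553.2  49.1 181.2] rim [568.5  47.9 154.3] bottle0 [632.7  42.8  41.4] med 0.65
base [575.33  47.88 140.08  30.43  -3.54] grip [552.1  49.3 179.7] rim [567.8  48.3 153. ] bottle0 [633.5  44.3  40.9] med 1.13
side plate ((600.4638061523438, 43.80960464477539), (113.00798034667969, 182.53697204589844), 84.90689086914062) 0.0093708871262983
side tray ((454.18536376953125, 251.90228271484375), (122.13436889648438, 156.11614990234375), 8.246673583984375) 0.010187207262742026
side rod 373 [ 5.02995e+02 -2.79796e+02  9.00000e-03  5.00000e-03] 0.6002927274157046 0.1703169642044543
side block ((501.9700622558594, -280.18170166015625), (72.39216613769531, 71.60298919677734), 72.30123901367188) 0.06761315498322051
top plate ((604.0701293945312, 34.20112609863281), (191.263916015625, 183.52284240722656), 85.7369155883789) 0.012453199584604946
top tray ((457.5787048339844, 250.23666381835938), (119.8431625366211, 150.77980041503906), 8.405464172363281) 0.013456375428825718
top rod 177 [ 5.05156e+02 -2.81193e+02  3.00000e-03 -1.00000e-03] 0.5101531440347938 0.17361600408964895
top block ((505.04510498046875, -281.1127624511719), (71.3247299194336, 71.14932250976562), 72.24264526367188) 0.07122758449549205
```

```bash
python3 - <<'E'
import numpy as np
from scipy.spatial.transform import Rotation as R
M=R.from_euler('xyz',[-1.65857403,1.56977545,-2.08237067]).as_matrix()
print(M.round(3)); print('jaw dir deg',np.degrees(np.arctan2(M[1,1],M[0,1])))
E
```

```text
[[-0.     0.411  0.912]
 [-0.001  0.912 -0.411]
 [-1.    -0.001 -0.   ]]
jaw dir deg 65.71824376347247
```

Call:
{"op": "send_rows", "data": {"rows": [[[0, 0, 30, 0], [10, -14, 5, -0.07], [26, -36, 0, -0.073], [28, -38, 0, 0], [28, -38, 0, 0], [28, -38, 0, 0], [28, -38, 0, 0], [28, -38, 0, 0], [28, -38, 0, 0], [28, -38, 0, 0], [28, -38, 0, 0], [28, -38, 0, 0]]], "grip": -1}}

```text
time_s: 1.3
ee_pos: [0.5149, 0.1075, 0.2403]
eef_rot: [-2.559, 1.571, -3.125]
force: [1.1, 0.7, 0.9]
grip_width: 0.0943
```

Call:
{"op": "send_rows", "data": {"rows": [[[18, -30, 0, 0], [17, -29.7, 0, 0], [0, 0, -20, 0], [0, 0, -30, 0], [0, 0, -14, 0], [0, 0, -10, 0], [0, 0, 0, 0]]]}}

```text
time_s: 2.0
ee_pos: [0.5489, 0.0498, 0.1658]
eef_rot: [-2.568, 1.569, -3.135]
force: [-0.7, -1.0, 0.6]
grip_width: 0.094
```

```bash
python3 - <<'E'
from h import *
for n in('side','top'):
    p,d=snap(n,n+'1')
    big=cv2.convertScaleAbs(cv2.resize(p,None,fx=4,fy=4,interpolation=cv2.INTER_CUBIC)[...,::-1],alpha=1.5)
    cv2.imwrite(f'pics/{n}1z.png',big[500:1000,840:1560] if n=='side' else big[600:1100,840:1560])
o=ctrl.get_obs(); print(o['ee_pos'],o['force'],o['qpos'])
E
```

```text
[0.54954303 0.04983599 0.16739123] [-0.182888   -0.79375325  1.10803039] [ 2.40732901e-02  3.36616392e-01  1.56384947e+00 -2.53136517e-05
  1.23997810e+00 -9.80269682e-01]
```

View pics/side1z.png

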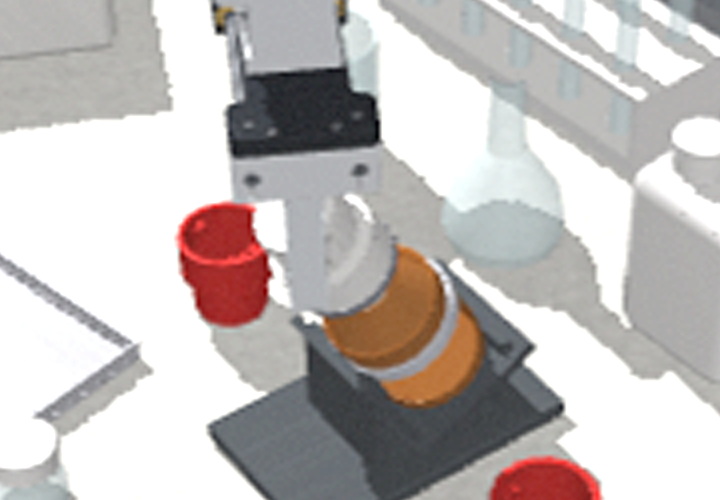

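View pics/top1z.png

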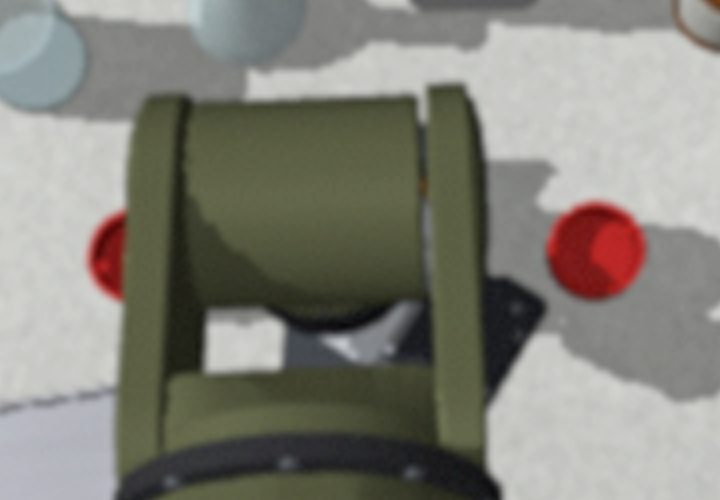

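Call:
{"op": "send_rows", "data": {"rows": [[[0, 0, 0, 0], [0, 0, 0, 0], [0, 0, 0, 0], [0, 0, 0, 0], [0, 0, 0, 0], [0, 0, 0, 0]]], "grip": 1, "newtons": 30}}

```text
time_s: 2.7
ee_pos: [0.5506, 0.0521, 0.1671]
eef_rot: [1.324, 1.565, 0.758]
force: [11.1, 17.2, -3.2]
grip_width: 0.0567
```

Call:
{"op": "send_rows", "data": {"rows": [[[0, 0, 0, 0], [0, 0, 0, 0]]]}}

```text
time_s: 2.9
ee_pos: [0.5506, 0.052, 0.1671]
eef_rot: [1.32, 1.565, 0.754]
force: [10.6, 17.6, -3.0]
grip_width: 0.0567
```

```bash
python3 - <<'E'
from h import *
for n in('side',):
    p,d=snap(n,n+'2')
    big=cv2.convertScaleAbs(cv2.resize(p,None,fx=6,fy=6,interpolation=cv2.INTER_CUBIC)[...,::-1],alpha=1.3)
    cv2.imwrite(f'pics/{n}2z.png',big[900:1400,1500:2200])
o=ctrl.get_obs(); print(o['ee_pos'],o['force'],o['moment'],o['grip_width'])
E
```

```text
[0.55058089 0.05203258 0.16706742] [10.90817452 16.64038003 -3.18105582] [ 3.2101749  -2.11622799  0.09459486] 0.05662706552362934
```

View pics/side2z.png

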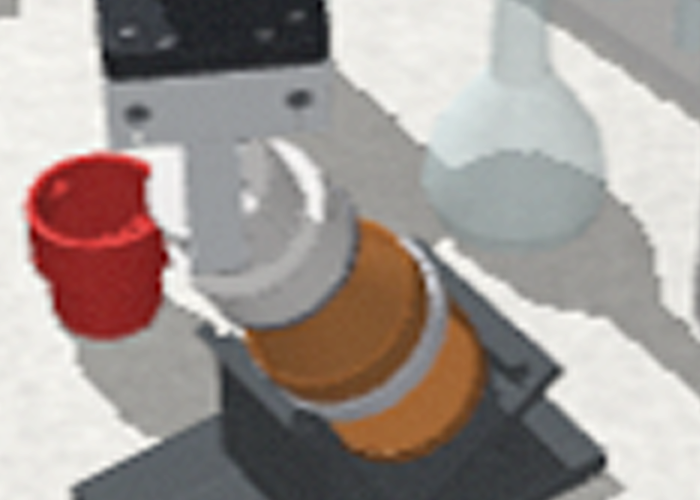

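Call:
{"op": "send_rows", "data": {"rows": [[[0, 0, 0, 0], [0, 0, 0, 0], [0, 0, 0, 0], [-1, 0, 3, 0.105], [0, 0, 0, 0]]], "grip": -0.6}}

```text
time_s: 3.45
ee_pos: [0.5482, 0.0494, 0.1698]
eef_rot: [-0.033, 1.57, -0.493]
force: [0.5, 0.2, 0.3]
grip_width: 0.0752
```

Call:
{"op": "send_rows", "data": {"rows": [[[0, 0, 0, 0], [0, 0, 0, 0], [0, 0, 0, 0], [0, 0, 0, 0], [0, 0, 0, 0], [0, 0, 0, 0]]], "grip": 1, "newtons": 30}}

```text
time_s: 4.05
ee_pos: [0.5486, 0.0503, 0.1695]
eef_rot: [1.253, 1.569, 0.791]
force: [4.2, 5.4, -2.2]
grip_width: 0.0482
```

Call:
{"op": "send_rows", "data": {"rows": [[[1.0, 0.3, -1.5, 0], [1.0, 0.0, -1.6, 0], [0.8, 0, -1.5, 0], [0, 0, 0, 0]]], "newtons": 50}}

```text
time_s: 4.45
ee_pos: [0.5509, 0.0504, 0.1655]
eef_rot: [1.885, 1.57, 1.423]
force: [-4.0, 3.9, 7.3]
grip_width: 0.0471
```

```bash
python3 - <<'E'
from h import *
o=ctrl.get_obs(); print(o['ee_pos'],o['force'],o['moment'],o['grip_width'], 'axial',o['force']@np.array([-.4985,.039,.866]))
E
```

```text
[0.55091342 0.05035554 0.16545906] [-3.97540678  3.89424288  7.34723432] [ 0.54249288  0.8019707  -0.03556647] 0.04707721747807067 axial 8.496320673775134
```

Call:
{"op": "send_rows", "data": {"rows": [[[0.5, 0, -0.9, 0], [0, 0, 0, 0.05], [0, 0, 0, 0.05], [0, 0, 0, 0.05], [0, 0, 0, 0.05]]]}}

```text
time_s: 4.95
ee_pos: [0.5507, 0.0488, 0.1648]
eef_rot: [-2.012, 1.568, -2.273]
force: [-14.4, -8.6, 16.4]
grip_width: 0.047
```

```bash
cat > ob.py <<'E'
from h import *
o=ctrl.get_obs(); q=o['qpos']; a=np.array([-.4985,.039,.866])
print(o['time_s'],o['ee_pos'].round(4),'F',o['force'].round(1),'M',o['moment'].round(2),'w',o['grip_width'].round(4),'axial',(o['force']@a).round(1),'jaw',np.degrees(q[0]-q[5]).round(1))
E
python3 ob.py
```

```text
Traceback (most recent call last):
  File "ob.py", line 3, in <module>
    print(o['time_s'],o['ee_pos'].round(4),'F',o['force'].round(1),'M',o['moment'].round(2),'w',o['grip_width'].round(4),'axial',(o['force']@a).round(1),'jaw',np.degrees(q[0]-q[5]).round(1))
                                                                                                ^^^^^^^^^^^^^^^^^^^^^
AttributeError: 'float' object has no attribute 'round'
```

```bash
sed -i "s/o\['grip_width'\].round(4)/round(o['grip_width'],4)/" ob.py; python3 ob.py
```

```text
4.95 [0.5507 0.0488 0.1648] F [-14.4  -8.6  16.4] M [-2.5   2.73 -0.66] w 0.047 axial 21.0 jaw 75.0
```

Call:
{"op": "send_rows", "data": {"rows": [[[0, 0, 0, 0.05], [0, 0, 0, 0.05], [0, 0, 0, 0.05], [0, 0, 0, 0.05]]]}}

```text
time_s: 5.35
ee_pos: [0.5511, 0.0487, 0.165]
eef_rot: [-1.775, 1.568, -1.836]
force: [-10.3, -10.9, 15.9]
grip_width: 0.0456
```

```bash
python3 ob.py;  python3 - <<'E'
from h import *
for n in('side',):
    p,d=snap(n,n+'3')
    big=cv2.convertScaleAbs(cv2.resize(p,None,fx=6,fy=6,interpolation=cv2.INTER_CUBIC)[...,::-1],alpha=1.3)
    cv2.imwrite(f'pics/{n}3z.png',big[900:1400,1500:2200])
E
```

```text
5.35 [0.5511 0.0487 0.165 ] F [-10.3 -10.9  15.9] M [-2.57  1.89 -0.68] w 0.0456 axial 18.5 jaw 86.5
```

View pics/side3z.png

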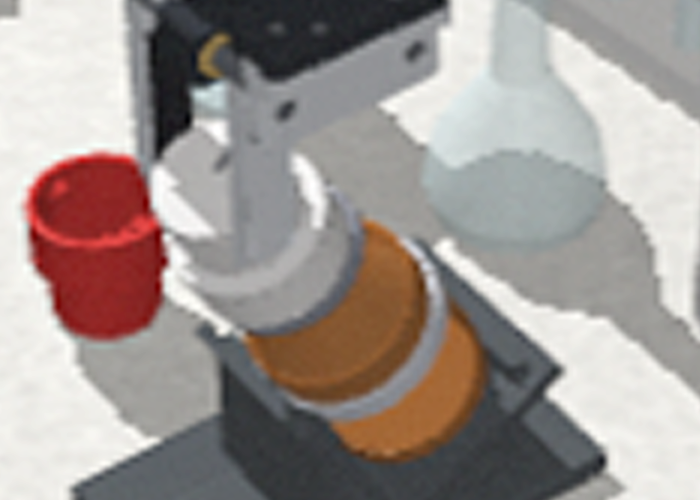

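```bash
python3 - <<'E'
from h import *
from fit import axes
R=axes(np.radians(30),np.radians(-4.5)); 
side_off=np.array([-1.3,.3,-2.4])
for press,t in ((0,'side0'),(5.5,'side3')):
  g=np.array([552,49.4,180.])+side_off+(11-press)*R[2]
  p,_=load(t)
  big=cv2.convertScaleAbs(cv2.resize(p,None,fx=8,fy=8,interpolation=cv2.INTER_CUBIC)[...,::-1],alpha=1.3)
  for th in (0,20,40,60,80):
    c,s=np.cos(np.radians(th)),np.sin(np.radians(th))
    for r in (12,20):
        u,v=proj('side',(g+r*(c*R[0]+s*R[1]))/1000); cv2.circle(big,(int(u*8+4),int(v*8+4)),3,(0,0,255 if th in(0,40,80) else 0),-1)
  u,v=proj('side',g/1000); print(u,v); cv2.circle(big,(int(u*8+4),int(v*8+4)),4,(0,255,0),-1)
  cv2.imwrite(f'pics/{t}m.png',big[1260:1660,2100:2700])
E
```

```text
282.4772966887458 177.71043300557028
283.7127960442139 178.99356977406313
```

View pics/side0m.png

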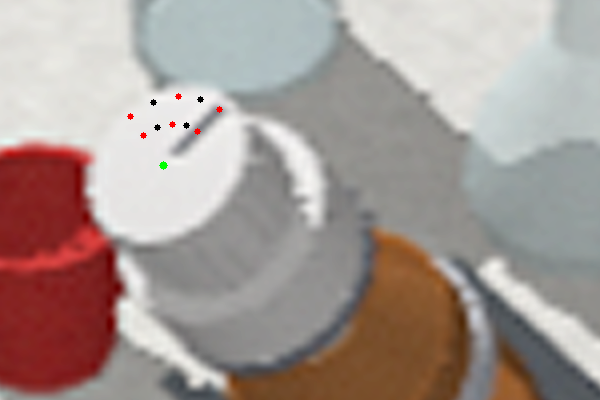

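View pics/side3m.png

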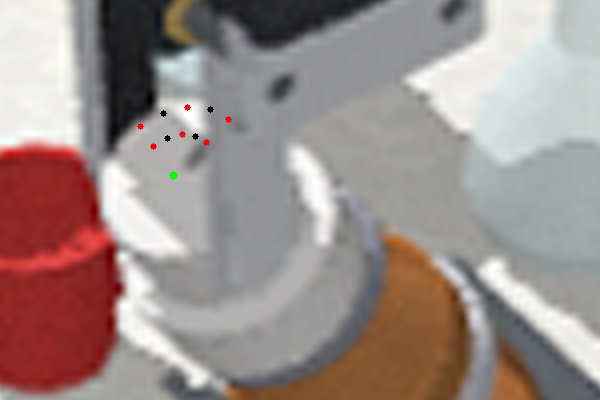

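```bash
python3 - <<'E'
from h import *
from fit import axes,cyl
v=[573.52,48.35,137.91,30.06,-3.83]
R=axes(np.radians(v[3]),np.radians(v[4]))
for t in('side0','side1','side2','side3'):
    p,d=load(t); W=wmap('side',d); q=((W.reshape(-1,3)-np.array(v[:3])/1000)@R.T*1000)
    C=p.reshape(-1,3).astype(int)
    rho=np.hypot(q[:,0],q[:,1])
    ang=np.degrees(np.arctan2(q[:,1],q[:,0]))
    m=(rho>24.5)&(rho<29)&(np.abs(q[:,2]-24)<12)
    h=q[m,2]; 
    # top disc
    m2=(rho<20)&(np.abs(q[:,2]-54)<10)&(C.min(1)>0)
    print(t,m.sum(),'shoulder h med',np.median(h).round(2),np.percentile(h,[25,75]).round(1),'top',m2.sum(),np.median(q[m2,2]).round(2))
    # boundary white/orange near outer skirt lower edge: columns
    m3=(rho>27)&(rho<34)&(q[:,2]<24)&(q[:,2]>-20)&(C.max(1)-C.min(1)<25)&(C.max(1)>95)
    print('   lower edge pct',np.percentile(q[m3,2],[1,3,5,10]).round(1),m3.sum())
E
```

```text
side0 118 shoulder h med 26.73 [25.3 28.2] top 227 57.14
   lower edge pct [-1.6 -0.4  0.3  1.3] 190
side1 76 shoulder h med 27.43 [26.3 28.5] top 68 56.86
   lower edge pct [-2.4 -1.7 -0.6  1.6] 171
side2 123 shoulder h med 26.14 [24.8 28.7] top 74 56.06
   lower edge pct [-4.6 -4.  -2.8 -0.8] 224
side3 101 shoulder h med 19.98 [18.5 22. ] top 182 52.43
   lower edge pct [-9.4 -7.5 -6.5 -5.4] 242
```

Call:
{"op": "send_rows", "data": {"rows": [[[-0.3, -0.7, 0.5, 0], [0, 0, 0, 0.05], [0, 0, 0, 0.05], [0, 0, 0, 0.05]]], "newtons": 60}}

```text
time_s: 5.8
ee_pos: [0.55, 0.0474, 0.1659]
eef_rot: [-2.296, 1.566, -2.208]
force: [-19.9, -16.1, 22.5]
grip_width: 0.0449
```

```bash
python3 ob.py;  python3 - <<'E'
from h import *
for n in('side',):
    p,d=snap(n,n+'4')
    big=cv2.convertScaleAbs(cv2.resize(p,None,fx=8,fy=8,interpolation=cv2.INTER_CUBIC)[...,::-1],alpha=1.3)
    cv2.imwrite(f'pics/{n}4z.png',big[1260:1760,2100:2700])
E
```

```text
5.8 [0.55   0.0474 0.1659] F [-19.9 -16.1  22.5] M [-3.83  3.67 -1.01] w 0.0449 axial 28.8 jaw 95.0
```

View pics/side4z.png

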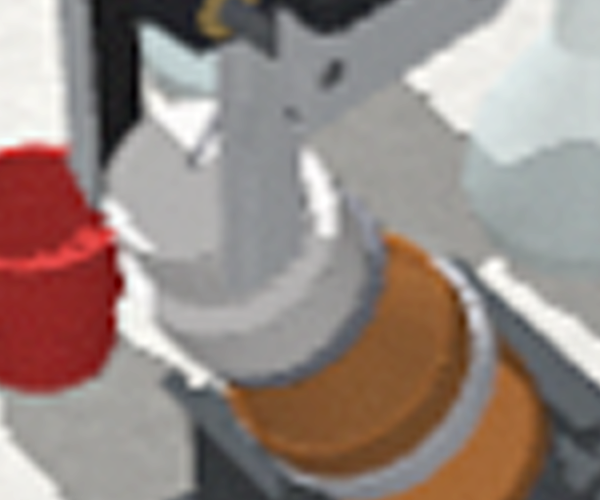

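Call:
{"op": "send_rows", "data": {"rows": [[[-1, 0.2, 2, -0.08], [-1, 0, 2, -0.08]]], "newtons": 20}}

```text
time_s: 6.05
ee_pos: [0.5487, 0.0497, 0.1671]
eef_rot: [2.952, 1.569, 2.877]
force: [6.8, 5.2, -20.6]
grip_width: 0.0456
```

Call:
{"op": "send_rows", "data": {"rows": [[[0, 0, 0, 0], [0, 0, 0, 0], [0, 0, 0, 0]]], "grip": -0.6}}

```text
time_s: 6.35
ee_pos: [0.5493, 0.0493, 0.1686]
eef_rot: [-0.508, 1.57, -0.578]
force: [0.9, 0.2, -0.2]
grip_width: 0.0661
```

```bash
python3 ob.py;  python3 - <<'E'
from h import *
for n in('side',):
    p,d=snap(n,n+'5')
    big=cv2.convertScaleAbs(cv2.resize(p,None,fx=8,fy=8,interpolation=cv2.INTER_CUBIC)[...,::-1],alpha=1.3)
    cv2.imwrite(f'pics/{n}5z.png',big[1260:1760,2100:2700])
E
```

```text
6.35 [0.5493 0.0493 0.1686] F [ 0.9  0.2 -0.2] M [ 0.02  0.04 -0.01] w 0.0661 axial -0.7 jaw 86.0
```

View pics/side5z.png

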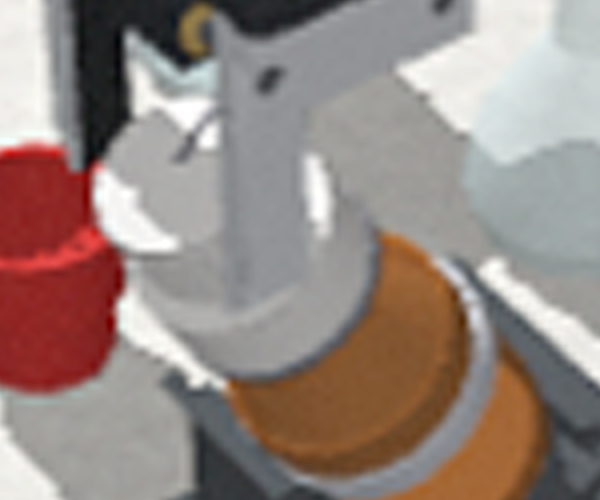

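Call:
{"op": "send_rows", "data": {"rows": [[[1.2, 0, -2, 0], [0, 0, 0, 0], [0, 0, 0, 0], [0, 0, 0, 0], [0, 0, 0, 0]]], "grip": 1, "newtons": 40}}

```text
time_s: 6.9
ee_pos: [0.5504, 0.0496, 0.1665]
eef_rot: [1.419, 1.57, 1.347]
force: [0.1, 2.2, -0.2]
grip_width: 0.0453
```

```bash
python3 ob.py
```

```text
6.9 [0.5504 0.0496 0.1665] F [ 0.1  2.2 -0.2] M [ 0.35 -0.01 -0.02] w 0.0453 axial -0.1 jaw 85.9
```

Call:
{"op": "send_rows", "data": {"rows": [[[1.0, 0, -1.7, 0], [1.0, -0.1, -1.7, 0], [1, -0.1, -1.7, 0], [1, -0.1, -1.7, 0], [0, 0, 0, 0], [0, 0, 0, 0]]], "newtons": 60}}

```text
time_s: 7.5
ee_pos: [0.5524, 0.0495, 0.1636]
eef_rot: [3.135, 1.568, 3.064]
force: [-39.4, 1.5, 49.1]
grip_width: 0.0449
```

```bash
python3 ob.py
```

```text
7.5 [0.5524 0.0495 0.1636] F [-39.4   1.5  49.1] M [ 0.14  7.27 -0.15] w 0.0449 axial 62.2 jaw 85.9
```

Call:
{"op": "send_rows", "data": {"rows": [[[-1.2, 0.1, 2.2, 0], [0, 0, 0, 0]]]}}

```text
time_s: 7.7
ee_pos: [0.5523, 0.0496, 0.1638]
eef_rot: [2.934, 1.57, 2.862]
force: [-17.3, 1.1, 23.3]
grip_width: 0.045
```

```bash
python3 ob.py; cat > hh.py <<'E'
from h import *
from fit import axes,cyl
import sys
v=[573.52,48.35,137.91,30.06,-3.83]
R=axes(np.radians(v[3]),np.radians(v[4]))
for t in sys.argv[1:]:
    p,d=load(t); W=wmap('side',d); q=((W.reshape(-1,3)-np.array(v[:3])/1000)@R.T*1000)
    C=p.reshape(-1,3).astype(int)
    rho=np.hypot(q[:,0],q[:,1])
    m=(rho>24.5)&(rho<29)&(np.abs(q[:,2]-24)<12)&(q[:,0]<10)
    m2=(rho<18)&(np.abs(q[:,2]-54)<8)
    m3=(rho>27)&(rho<34)&(q[:,2]<24)&(q[:,2]>-20)&(C.max(1)-C.min(1)<25)&(C.max(1)>95)
    print(t,'shoulder',m.sum(),np.median(q[m,2]).round(1),'top',m2.sum(),np.median(q[m2,2]).round(2),'edge',np.percentile(q[m3,2],[3,5,10]).round(1))
E
python3 -c "
from h import *
snap('side','side6')"
python3 hh.py side0 side1 side2 side3 side4 side5 side6
```

```text
7.7 [0.5523 0.0496 0.1638] F [-17.3   1.1  23.3] M [ 0.34  3.45 -0.05] w 0.045 axial 28.8 jaw 85.9
side0 shoulder 72 27.0 top 187 57.13 edge [-0.4  0.3  1.3]
side1 shoulder 39 27.5 top 50 56.86 edge [-1.7 -0.6  1.6]
side2 shoulder 76 25.9 top 56 56.28 edge [-4.  -2.8 -0.8]
side3 shoulder 65 21.4 top 153 52.28 edge [-7.5 -6.5 -5.4]
side4 shoulder 72 21.2 top 180 52.22 edge [-8.1 -7.5 -5. ]
side5 shoulder 36 22.8 top 170 53.61 edge [-4.5 -4.2 -1.7]
side6 shoulder 57 20.2 top 142 50.03 edge [-7.5 -6.4 -4.3]
```

Call:
{"op": "send_rows", "data": {"rows": [[[-0.2, 0, 0.4, 0], [0, 0, 0, 0.06], [0, 0, 0, 0.06], [0, 0, 0, 0.06], [0, 0, 0, 0]]]}}

```text
time_s: 8.25
ee_pos: [0.552, 0.0479, 0.1642]
eef_rot: [-2.254, 1.568, -2.144]
force: [-19.6, -7.2, 23.8]
grip_width: 0.0453
```

```bash
python3 ob.py; python3 - <<'E'
from h import *
p,d=snap('side','side7')
big=cv2.convertScaleAbs(cv2.resize(p,None,fx=8,fy=8,interpolation=cv2.INTER_CUBIC)[...,::-1],alpha=1.3)
cv2.imwrite(f'pics/side7z.png',big[1260:1760,2100:2700])
E
python3 hh.py side7
```

```text
8.25 [0.552  0.0479 0.1642] F [-19.6  -7.2  23.8] M [-2.1   3.63 -0.61] w 0.0453 axial 30.1 jaw 96.2
side7 shoulder 73 20.7 top 180 51.22 edge [-7.6 -6.6 -5.5]
```

View pics/side7z.png

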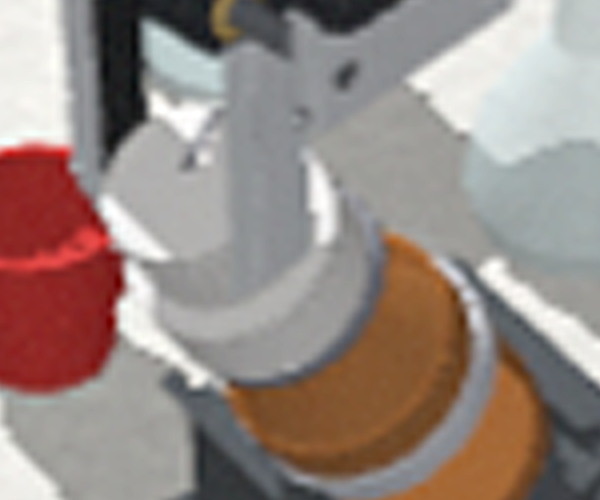

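```bash
cat > mark.py <<'E'
from h import *
from fit import axes
import sys
P=ctrl.camera_params('side'); 
v=[573.52,48.35,137.91,30.06,-3.83]
R=axes(np.radians(v[3]),np.radians(v[4]))
outs=[]
for t,h in zip(sys.argv[2::2],map(float,sys.argv[3::2])):
    p,_=load(t); c=np.array(v[:3])+h*R[2]
    # output: 240px, 0.2mm/px ; right = -y_cap (so viewed from above with x up), up = x_cap
    src=np.float32([proj('side',(c+a*R[0]+b*R[1])/1000) for a,b in((24,24),(24,-24),(-24,-24),(-24,24))])
    dst=np.float32([(0,0),(240,0),(240,240),(0,240)])
    H=cv2.getPerspectiveTransform(src,dst)
    w=cv2.convertScaleAbs(cv2.warpPerspective(p,H,(240,240),flags=cv2.INTER_CUBIC)[...,::-1],alpha=1.2)
    cv2.circle(w,(120,120),115,(0,0,255),1); cv2.putText(w,t,(2,236),0,.5,(255,0,0),1); outs.append(w)
while len(outs)%3: outs.append(np.zeros_like(outs[0]))
cv2.imwrite(sys.argv[1],np.vstack([np.hstack(outs[i:i+3]) for i in range(0,len(outs),3)]))
E
python3 mark.py pics/m1.png side0 57.1 side3 52.3 side4 52.2 side5 53.6 side6 50 side7 51.2
```

```text
(no output)
```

View pics/m1.png

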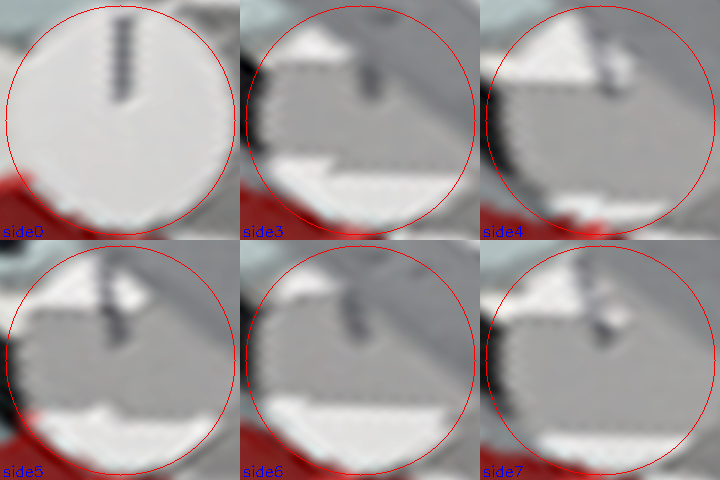

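Call:
{"op": "send_rows", "data": {"rows": [[[-0.7, -0.5, 1.2, 0], [0, 0, 0, 0.06], [0, 0, 0, 0.06], [0, 0, 0, 0.06], [0, 0, 0, 0.06]]]}}

```text
time_s: 8.8
ee_pos: [0.5523, 0.0449, 0.166]
eef_rot: [-1.753, 1.564, -1.404]
force: [-13.0, -27.2, 27.8]
grip_width: 0.0449
```

```bash
python3 ob.py; python3 - <<'E'
from h import *
p,d=snap('side','side8')
E
python3 hh.py side8;python3 mark.py pics/m2.png side8 51.5;
```

```text
8.8 [0.5523 0.0449 0.166 ] F [-13.  -27.2  27.8] M [-6.48  2.41 -1.52] w 0.0449 axial 29.5 jaw 109.8
side8 shoulder 79 22.7 top 212 53.31 edge [-7.6 -7.2 -4.7]
```

View pics/m2.png

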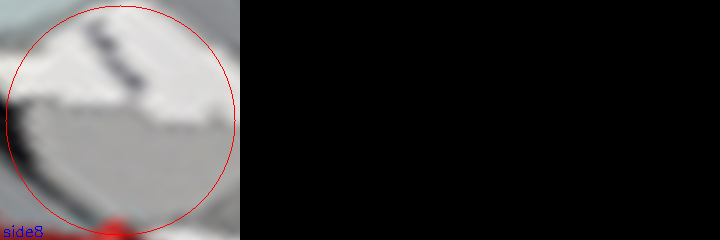

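Call:
{"op": "send_rows", "data": {"rows": [[[0, 0, 0, 0], [0, 0, 0, 0], [0, 0, 0, 0], [0, 0, 0, 0]]], "grip": -0.6}}

```text
time_s: 9.25
ee_pos: [0.5523, 0.0488, 0.1633]
eef_rot: [-2.083, 1.571, -1.734]
force: [-0.7, -0.8, -0.6]
grip_width: 0.073
```

```bash
python3 ob.py; python3 - <<'E'
from h import *
p,d=snap('side','side9')
E
python3 hh.py side9;python3 mark.py pics/m3.png side9 53.5 side9 57;
```

```text
9.25 [0.5523 0.0488 0.1633] F [-0.7 -0.8 -0.6] M [ 0.06  0.05 -0.  ] w 0.073 axial -0.2 jaw 110.0
side9 shoulder 64 24.1 top 192 54.09 edge [-4.8 -4.  -1.7]
```

View pics/m3.png

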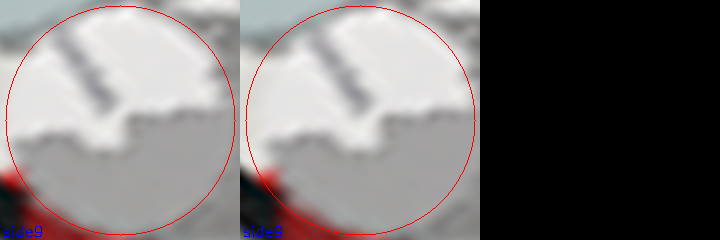

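Call:
{"op": "send_rows", "data": {"rows": [[[-1.6, 1.1, 0.8, -0.133], [0, 0, 0, -0.133], [0, 0, 0, -0.133], [0, 0, 0, -0.133], [0, 0, 0, -0.133], [0, 0, 0, 0]]]}}

```text
time_s: 9.9
ee_pos: [0.5506, 0.0497, 0.1639]
eef_rot: [-2.329, 1.57, -2.648]
force: [-0.9, 0.0, 0.1]
grip_width: 0.0753
```

Call:
{"op": "send_rows", "data": {"rows": [[[0, 0, 0, 0], [0, 0, 0, 0], [0, 0, 0, 0], [0, 0, 0, 0]]], "grip": 1, "newtons": 50}}

```text
time_s: 10.3
ee_pos: [0.5508, 0.0503, 0.1644]
eef_rot: [1.455, 1.57, 1.139]
force: [2.2, 2.9, -1.4]
grip_width: 0.0472
```

```bash
python3 ob.py
```

```text
10.3 [0.5508 0.0503 0.1644] F [ 2.2  2.9 -1.4] M [ 0.69 -0.47  0.15] w 0.0472 axial -2.2 jaw 71.9
```

Call:
{"op": "send_rows", "data": {"rows": [[[1.1, -0.1, -1.9, 0], [1.1, -0.1, -1.9, 0], [0, 0, 0, 0]]]}}

```text
time_s: 10.6
ee_pos: [0.5529, 0.05, 0.1612]
eef_rot: [1.34, 1.57, 1.024]
force: [-5.6, 4.2, 10.9]
grip_width: 0.0462
```

```bash
python3 ob.py;python3 -c "
from h import *
snap('side','side10')"; python3 hh.py side10
```

```text
10.6 [0.5529 0.05   0.1612] F [-5.6  4.2 10.9] M [0.65 1.11 0.04] w 0.0462 axial 12.4 jaw 71.9
side10 shoulder 62 20.9 top 79 50.57 edge [-6.8 -5.7 -3.7]
```

Call:
{"op": "send_rows", "data": {"rows": [[[0, 0, 0, 0.06], [0, 0, 0, 0.06], [0, 0, 0, 0.06], [0, 0, 0, 0.06], [0, 0, 0, 0.06], [0, 0, 0, 0.06]]]}}

```text
time_s: 11.25
ee_pos: [0.5526, 0.0483, 0.1618]
eef_rot: [-1.731, 1.568, -1.686]
force: [-17.0, -6.5, 20.1]
grip_width: 0.0454
```

```bash
python3 ob.py;python3 -c "
from h import *
snap('side','side11')"; python3 hh.py side11;python3 mark.py pics/m4.png side10 50.6 side11 51
```

```text
11.25 [0.5526 0.0483 0.1618] F [-17.   -6.5  20.1] M [-1.93  3.14 -0.8 ] w 0.0454 axial 25.7 jaw 92.5
side11 shoulder 59 20.8 top 170 51.69 edge [-8.2 -7.5 -5.4]
```

View pics/m4.png

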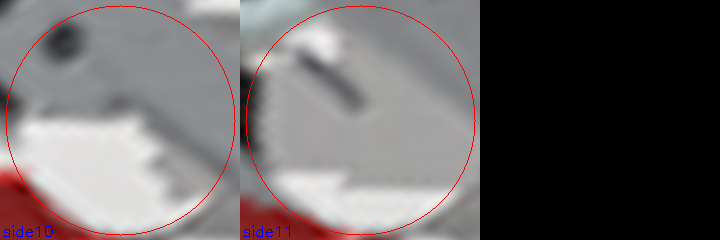

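Call:
{"op": "send_rows", "data": {"rows": [[[-0.4, -0.6, 0.8, 0.05], [0, -0.3, 0, 0.06], [0, -0.3, 0, 0.06], [0, 0, 0, 0.06], [0, 0, 0, 0.06]]]}}

```text
time_s: 11.8
ee_pos: [0.5523, 0.0459, 0.1624]
eef_rot: [-1.949, 1.566, -1.616]
force: [-19.5, -17.5, 25.8]
grip_width: 0.0461
```

```bash
python3 ob.py;python3 -c "
from h import *
snap('side','side12')"; python3 hh.py side12;python3 mark.py pics/m5.png side12 51.7
```

```text
11.8 [0.5523 0.0459 0.1624] F [-19.5 -17.5  25.8] M [-4.46  3.53 -1.67] w 0.0461 axial 31.4 jaw 109.0
side12 shoulder 77 22.3 top 213 52.13 edge [-7.6 -6.9 -5.5]
```

View pics/m5.png

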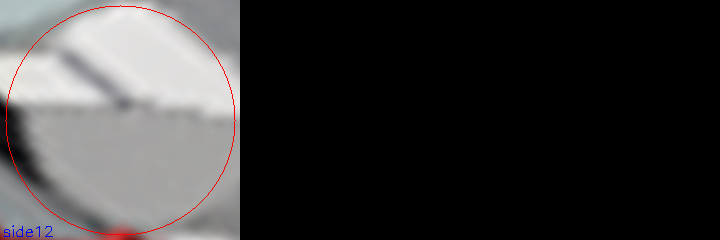

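Call:
{"op": "send_rows", "data": {"rows": [[[0, 0, 0, 0], [0, 0, 0, 0], [0, 0, 0, 0], [-1.8, 1.4, 3, -0.14], [0, 0, 0, -0.14], [0, 0, 0, -0.14], [0, 0, 0, -0.14], [0, 0, 0, 0]]], "grip": -0.4}}

```text
time_s: 12.65
ee_pos: [0.5507, 0.0497, 0.1641]
eef_rot: [-1.889, 1.571, -2.118]
force: [0.1, -0.4, -0.4]
grip_width: 0.0655
```

```bash
python3 ob.py;python3 -c "
from h import *
snap('side','side13')"; python3 hh.py side13;python3 mark.py pics/m6.png side13 53.7
```

```text
12.65 [0.5507 0.0497 0.1641] F [ 0.1 -0.4 -0.4] M [-0.03 -0.    0.05] w 0.0655 axial -0.5 jaw 76.9
side13 shoulder 44 22.9 top 120 53.29 edge [-5.2 -4.3 -2.4]
```

View pics/m6.png

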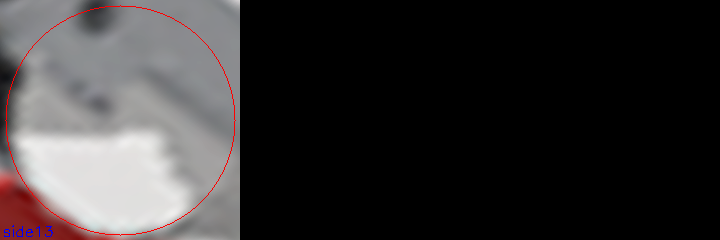

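Call:
{"op": "send_rows", "data": {"rows": [[[0, 0, 0, 0], [0, 0, 0, 0], [0, 0, 0, 0], [1.0, -0.1, -1.8, 0], [1.0, -0.1, -1.8, 0], [0, 0, 0, 0]]], "grip": 1, "newtons": 60}}

```text
time_s: 13.3
ee_pos: [0.5525, 0.0502, 0.1616]
eef_rot: [1.963, 1.57, 1.737]
force: [-7.0, 3.3, 10.0]
grip_width: 0.0455
```

```bash
python3 ob.py
```

```text
13.3 [0.5525 0.0502 0.1616] F [-7.   3.3 10. ] M [0.93 1.3  0.14] w 0.0455 axial 12.3 jaw 77.1
```

Call:
{"op": "send_rows", "data": {"rows": [[[0, 0, 0, 0.06], [0, 0, 0, 0.06], [-0.1, -0.2, 0.2, 0.06], [-0.1, -0.2, 0.2, 0.06], [-0.1, -0.2, 0.2, 0.06], [-0.1, -0.2, 0.2, 0.06], [0, -0.2, 0.1, 0.06]]]}}

```text
time_s: 14.0
ee_pos: [0.5524, 0.0461, 0.1635]
eef_rot: [-1.472, 1.566, -1.277]
force: [-8.7, -18.7, 21.3]
grip_width: 0.0451
```

```bash
python3 ob.py;python3 -c "
from h import *
snap('side','side14')"; python3 hh.py side14;python3 mark.py pics/m7.png side14 51.7
```

```text
14.0 [0.5524 0.0461 0.1635] F [ -8.7 -18.7  21.3] M [-4.47  1.71 -0.71] w 0.0451 axial 22.1 jaw 101.1
side14 shoulder 75 21.6 top 209 52.24 edge [-8.4 -7.7 -5.3]
```

View pics/m7.png

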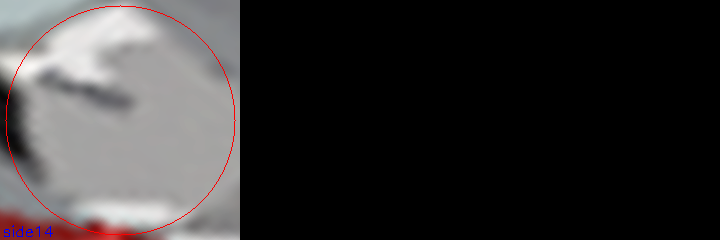

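Call:
{"op": "send_rows", "data": {"rows": [[[-0.1, -0.2, 0.2, 0.06], [-0.1, -0.2, 0.2, 0.06], [0, -0.2, 0.1, 0.06], [0, 0, 0, 0.06]]]}}

```text
time_s: 14.45
ee_pos: [0.5535, 0.0439, 0.1653]
eef_rot: [-1.343, 1.562, -0.909]
force: [-5.8, -26.8, 27.1]
grip_width: 0.0453
```

```bash
python3 ob.py;python3 -c "
from h import *
snap('side','side15')"; python3 hh.py side15;python3 mark.py pics/m8.png side15 52.5
```

```text
14.45 [0.5535 0.0439 0.1653] F [ -5.8 -26.8  27.1] M [-6.36  0.6  -1.  ] w 0.0453 axial 25.3 jaw 114.7
side15 shoulder 79 25.0 top 209 54.23 edge [-7.8 -7.1 -5.5]
```

View pics/m8.png

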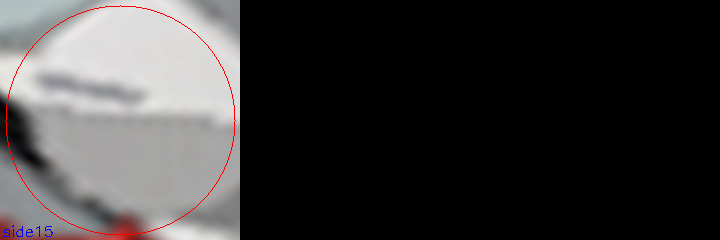

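Call:
{"op": "send_rows", "data": {"rows": [[[0, 0, 0, 0], [0, 0, 0, 0], [0, 0, 0, 0], [-1.4, 1.8, 2.2, -0.13], [0, 0, 0, -0.13], [0, 0, 0, -0.13], [0, 0, 0, -0.12], [0, 0, 0, 0]]], "grip": -0.5}}

```text
time_s: 15.3
ee_pos: [0.5507, 0.0497, 0.1642]
eef_rot: [-1.499, 1.571, -1.576]
force: [0.5, 0.1, 0.7]
grip_width: 0.0703
```

```bash
python3 ob.py;python3 -c "
from h import *
snap('side','side16')"; python3 hh.py side16;python3 mark.py pics/m9.png side16 53 side16 57 side16 61
```

```text
15.3 [0.5507 0.0497 0.1642] F [0.5 0.1 0.7] M [0.   0.01 0.01] w 0.0703 axial 0.4 jaw 85.5
side16 shoulder 2 13.6 top 0 nan edge [-0.   0.8  1.3]
  return _methods._mean(a, axis=axis, dtype=dtype,
  ret = ret.dtype.type(ret / rcount)
```

View pics/m9.png

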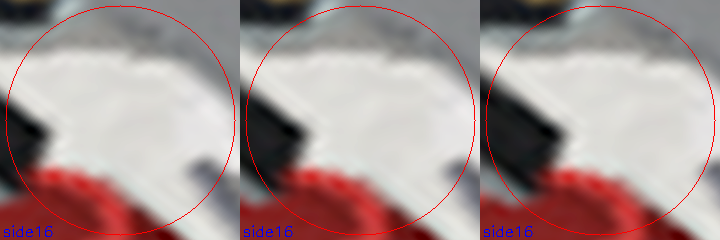

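Something changed: look at the whole picture.

```bash
python3 - <<'E'
from h import *
p,d=load('side16')
big=cv2.convertScaleAbs(cv2.resize(p,None,fx=5,fy=5,interpolation=cv2.INTER_CUBIC)[...,::-1],alpha=1.3)
cv2.imwrite(f'pics/side16z.png',big[650:1250,1050:1800])
E
```

```text
(no output)
```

View pics/side16z.png

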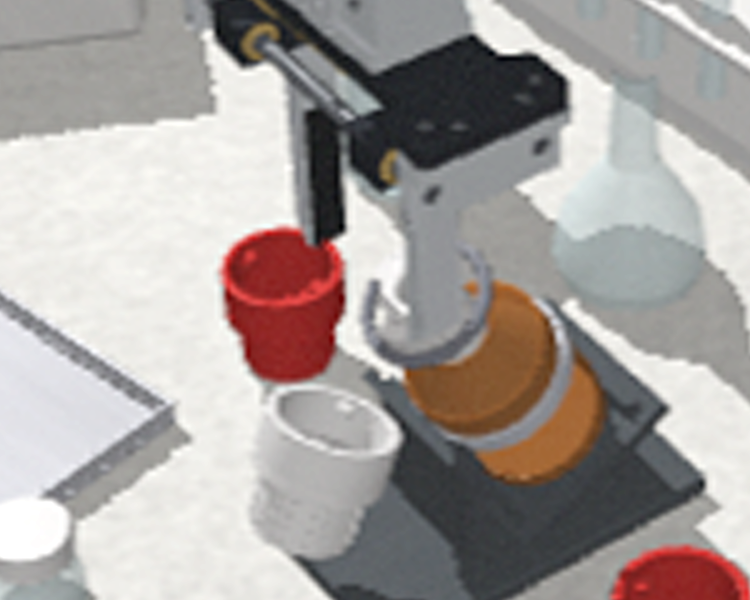

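Call:
{"op": "send_rows", "data": {"rows": [[[0, 0, 20, 0], [0, 0, 40, 0], [0, 0, 40, 0], [0, 0, 0, 0]]]}}

```text
time_s: 15.75
ee_pos: [0.5522, 0.0498, 0.2696]
eef_rot: [0.082, 1.562, 0.009]
force: [0.1, -0.5, -1.0]
grip_width: 0.0704
```

```bash
python3 ob.py; python3 - <<'E'
from h import *
for n in ('side','top'):
    p,d=snap(n,n+'17')
    big=cv2.convertScaleAbs(cv2.resize(p,None,fx=5,fy=5,interpolation=cv2.INTER_CUBIC)[...,::-1],alpha=1.3)
    cv2.imwrite(f'pics/{n}17z.png',big[650:1250,1050:1800] if n=='side' else big[800:1400,1100:1850])
E
```

```text
15.75 [0.5522 0.0498 0.2696] F [ 0.1 -0.5 -1. ] M [0.04 0.01 0.02] w 0.0704 axial -0.9 jaw 85.8
```

View pics/side17z.png

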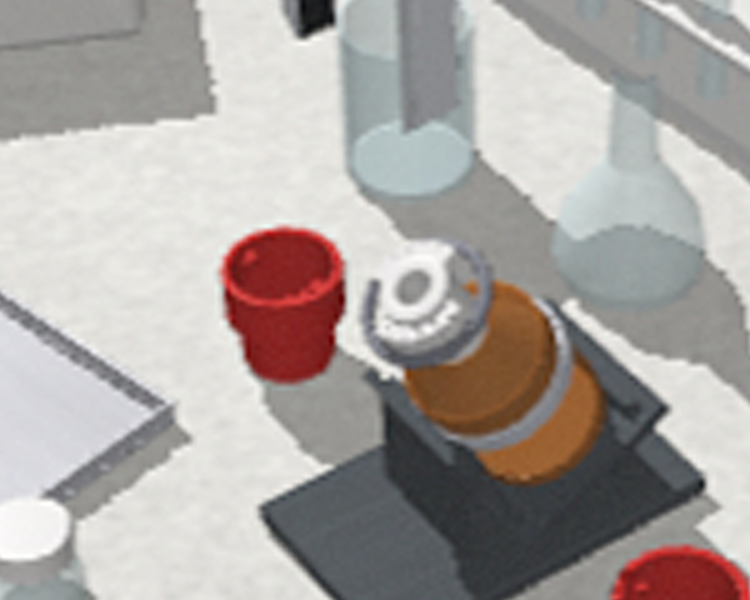

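View pics/top17z.png

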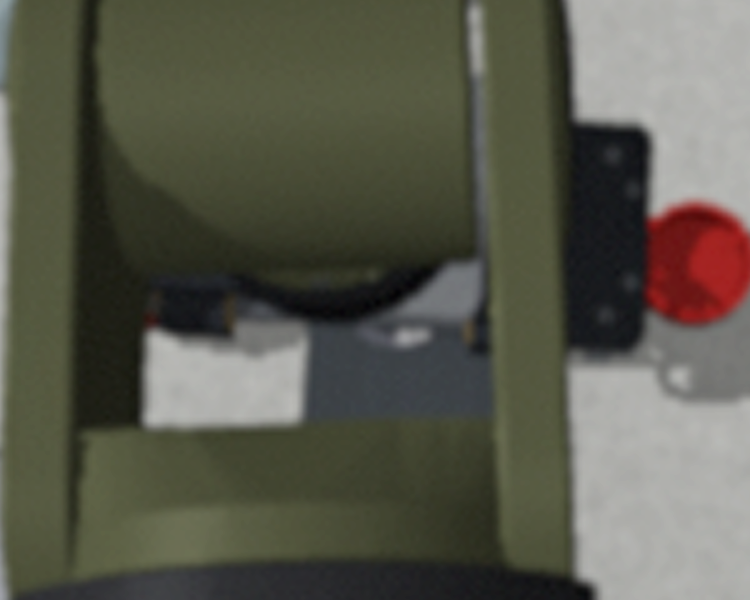

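View pics/side17.png

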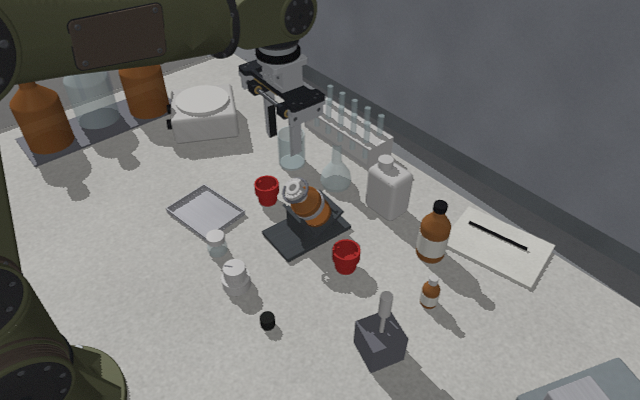

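View pics/top17.png

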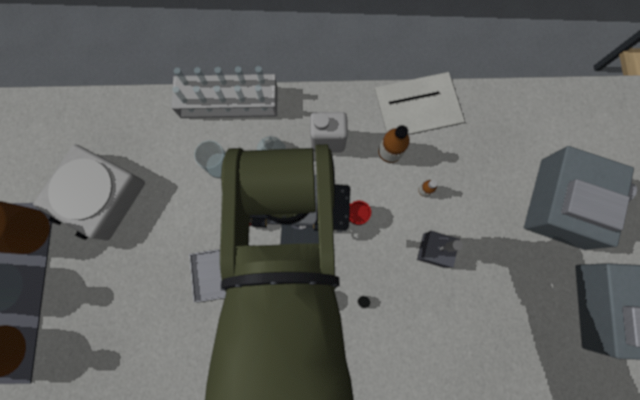

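Call:
{"op": "send_rows", "data": {"rows": [[[0, 0, 0, 0], [0, 0, 0, 0], [0, 0, 0, 0], [0, 0, 0, 0]]]}}

```text
time_s: 16.25
ee_pos: [0.5506, 0.0498, 0.2638]
eef_rot: [-3.007, 1.57, -3.083]
force: [0.6, 0.3, 0.4]
grip_width: 0.0702
```

```bash
python3 - <<'E'
from h import *
for n in ('side',):
    p,d=snap(n,n+'18')
    for t in('side17','side18','side0'):
        p,d=load(t)
        big=cv2.convertScaleAbs(cv2.resize(p,None,fx=6,fy=6,interpolation=cv2.INTER_CUBIC)[...,::-1],alpha=1.3)[1300:1900,1150:1750]
        cv2.imwrite(f'pics/{t}c.png',big)
    a=np.hstack([cv2.imread(f'pics/{t}c.png') for t in('side17','side18')]); cv2.imwrite('pics/cc.png',cv2.resize(a,(800,400)))
E
```

```text
(no output)
```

View pics/cc.png

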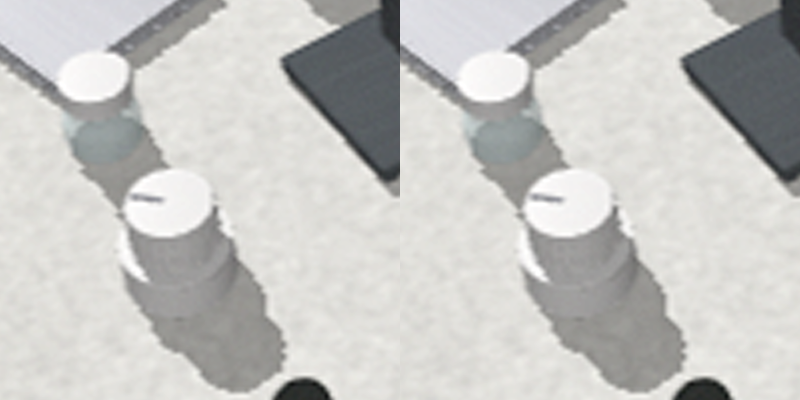

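```bash
python3 - <<'E'
from h import *
from fit import cyl,least_squares
p,d=load('side18'); W=wmap('side',d)
print(W[268,234])
c=W[268,234]
P=W.reshape(-1,3); 
m=(np.hypot(P[:,0]-c[0]-.01,P[:,1]-c[1])<.045)&(P[:,2]>.006)
P=P[m]; P=P[~((np.hypot(P[:,0]-.413,P[:,1]-.1275)<.03))]
def res(v):
    q=P-np.array([v[0],v[1],v[2]])/1000
    return np.minimum(cyl(q,.023,.027,.057),cyl(q,.030,0,.027))*1000
s=least_squares(res,[c[0]*1000+5,c[1]*1000,0],loss='soft_l1'); print(m.sum(),s.x.round(1),np.median(abs(s.fun)))
# jar shift check
p0,d0=load('side0')
A=p0[225:262,200:232].astype(int);B=p[225:262,200:232].astype(int); print('jar diff',np.abs(A-B).mean(), np.abs(A-B).max())
for nm,(a,b,cc,dd) in {'red1':(170,210,250,284),'red2':(235,275,328,364),'stop':(308,332,255,280),'beaker':(125,170,275,310),'tray':(185,242,165,246)}.items(): print(nm,np.abs(p0[a:b,cc:dd].astype(int)-p[a:b,cc:dd]).mean().round(2))
E
```

```text
[0.38962157 0.01918843 0.05402869]
3440 [401.   3. 510.] 11.041953024152585
jar diff 3.2508445945945947 83
red1 7.73
red2 2.82
stop 4.99
beaker 11.96
tray 2.74
```

```bash
python3 - <<'E'
from h import *
from fit import cyl,least_squares
p,d=load('side18'); W=wmap('side',d)
P=W.reshape(-1,3); c=W[268,234]
m=(np.hypot(P[:,0]-c[0],P[:,1]-c[1])<.055)&(P[:,2]>.008)&(P[:,2]<.08)
P=P[m]
def res(v):
    q=P-np.array([v[0],v[1],v[2]])/1000
    return np.minimum(cyl(q,.023,.027,.057),cyl(q,.030,0,.027))*1000
s=least_squares(res,[c[0]*1000+5,c[1]*1000,0],loss='soft_l1'); print(m.sum(),s.x.round(1),np.median(abs(s.fun)))
J=W.reshape(-1,3)
for t in('side0','side18'):
    Q=wmap('side',load(t)[1]).reshape(-1,3); mm=(np.hypot(Q[:,0]-.4125,Q[:,1]-.126)<.035)&(Q[:,2]>.04)&(Q[:,2]<.06); print(t,mm.sum(),Q[mm].mean(0).round(4))
E
```

```text
798 [389.8  22.6  -2.4] 0.7671232020476327
side0 224 [0.4097 0.126  0.0467]
side18 225 [0.4095 0.1258 0.0468]
```

Call:
{"op": "send_rows", "data": {"rows": [[[-40, -7, 0, 0], [-40, -7, 0, 0], [-40, -7, 0, 0], [-39.5, -6.2, 0, 0], [0, 0, -40, 0], [0, 0, -50, 0], [0, 0, -50, 0], [0, 0, -40, 0], [0, 0, 0, 0]]], "grip": -1}}

```text
time_s: 17.2
ee_pos: [0.3886, 0.0227, 0.0808]
eef_rot: [-3.103, 1.563, 3.104]
force: [-1.1, 0.2, 0.6]
grip_width: 0.0943
```

```bash
python3 ob.py; python3 - <<'E'
from h import *
for n in ('side',):
    p,d=snap(n,n+'19')
    big=cv2.convertScaleAbs(cv2.resize(p,None,fx=6,fy=6,interpolation=cv2.INTER_CUBIC)[...,::-1],alpha=1.3)[1200:1800,1050:1750]
    cv2.imwrite('pics/side19z.png',big)
E
```

```text
17.2 [0.3886 0.0227 0.0808] F [-1.1  0.2  0.6] M [ 0.03  0.02 -0.01] w 0.0943 axial 1.1 jaw 85.6
```

View pics/side19z.png

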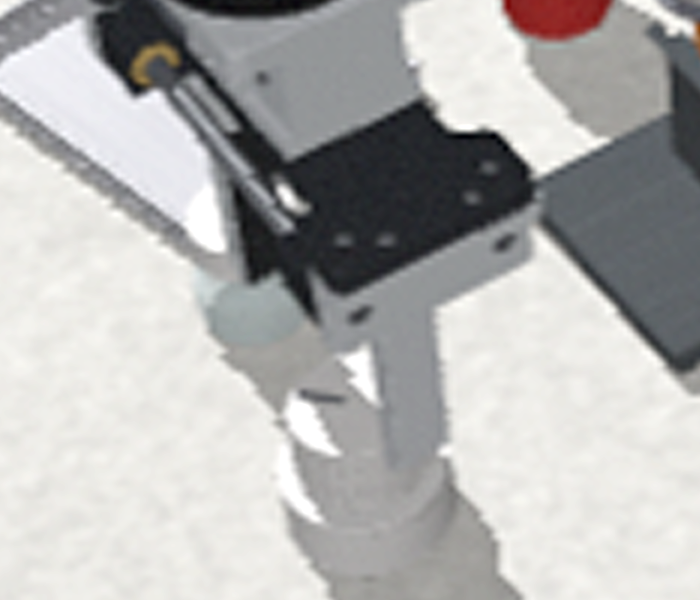

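Call:
{"op": "send_rows", "data": {"rows": [[[0, 0, -25, 0], [0, 0, -20, 0], [0, 0, -8, 0], [0, 0, 0, 0]]]}}

```text
time_s: 17.65
ee_pos: [0.3918, 0.0226, 0.0322]
eef_rot: [0.008, 1.57, -0.069]
force: [-0.2, -0.8, 0.8]
grip_width: 0.094
```

Call:
{"op": "send_rows", "data": {"rows": [[[0, 0, 0, 0], [0, 0, 0, 0], [0, 0, 0, 0], [0, 0, 0, 0], [0, 0, 0, 0], [0, 0, 0, 0]]], "grip": 1, "newtons": 15}}

```text
time_s: 18.25
ee_pos: [0.3912, 0.0226, 0.0313]
eef_rot: [0.529, 1.571, 0.452]
force: [-0.2, 0.4, 0.7]
grip_width: 0.0496
```

Call:
{"op": "send_rows", "data": {"rows": [[[0, 0, 0, 0], [0, 0, 0, 0]]]}}

```text
time_s: 18.45
ee_pos: [0.3912, 0.0226, 0.0313]
eef_rot: [-2.565, 1.571, -2.642]
force: [0.6, 0.6, 0.6]
grip_width: 0.0461
```

Call:
{"op": "send_rows", "data": {"rows": [[[0, 0, 20, 0], [0, 0, 30, 0], [0, 0, 30, 0], [6, 20, 0, 0], [11, 39, 0, 0], [11, 39, 0, 0], [11, 39, 0, 0], [11, 39, 0, 0], [10.5, 36, 0, 0], [5, 16.7, 0, 0], [0, 0, 0, 0]]], "newtons": 25}}

```text
time_s: 19.55
ee_pos: [0.4566, 0.2529, 0.1107]
eef_rot: [-2.822, 1.57, -2.896]
force: [0.1, -0.9, -1.1]
grip_width: 0.0455
```

```bash
python3 ob.py; python3 - <<'E'
from h import *
for n in ('side',):
    p,d=snap(n,n+'20')
    big=cv2.convertScaleAbs(cv2.resize(p,None,fx=6,fy=6,interpolation=cv2.INTER_CUBIC)[...,::-1],alpha=1.3)[800:1500,850:1650]
    cv2.imwrite('pics/side20z.png',big[:600])
E
```

```text
19.55 [0.4566 0.2529 0.1107] F [ 0.1 -0.9 -1.1] M [-0.   -0.05  0.06] w 0.0455 axial -1.0 jaw 85.7
```

View pics/side20z.png

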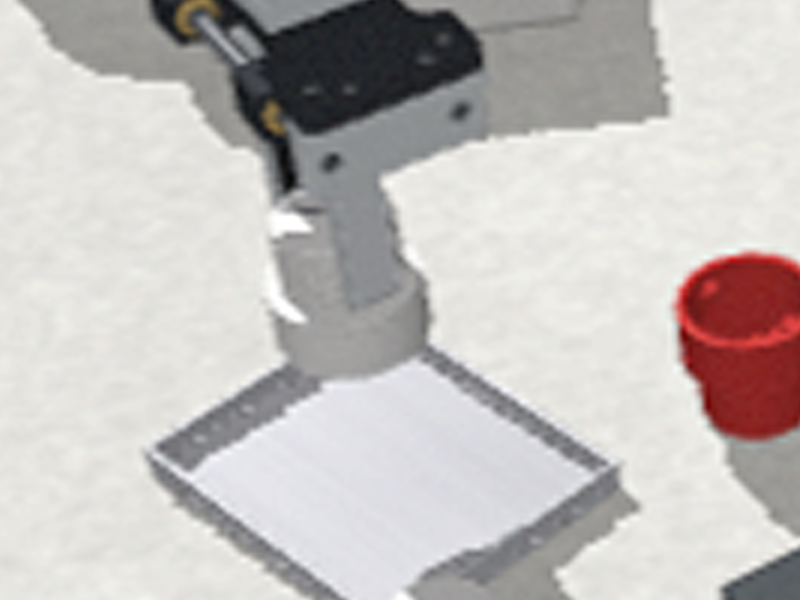

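Call:
{"op": "send_rows", "data": {"rows": [[[0, 0, -25, 0], [0, 0, -30, 0], [0, 0, -14, 0], [0, 0, -4, 0], [0, 0, -2, 0], [0, 0, -1, 0], [0, 0, 0, 0]]]}}

```text
time_s: 20.3
ee_pos: [0.4571, 0.2514, 0.0361]
eef_rot: [0.502, 1.57, 0.425]
force: [-0.0, -0.9, 0.2]
grip_width: 0.0458
```

```bash
python3 ob.py
```

```text
20.3 [0.4571 0.2514 0.0361] F [-0.  -0.9  0.2] M [-0.02 -0.02 -0.06] w 0.0458 axial 0.1 jaw 85.6
```

Call:
{"op": "send_rows", "data": {"rows": [[[0, 0, -1, 0], [0, 0, -0.6, 0], [0, 0, 0, 0]]]}}

```text
time_s: 20.6
ee_pos: [0.4569, 0.2515, 0.0343]
eef_rot: [0.415, 1.57, 0.338]
force: [-1.5, -1.2, 5.5]
grip_width: 0.0455
```

Call:
{"op": "send_rows", "data": {"rows": [[[0, 0, 0, 0], [0, 0, 0, 0], [0, 0, 0, 0], [0, 0, 0, 0]]], "grip": -0.5, "newtons": 5}}

```text
time_s: 21.0
ee_pos: [0.4566, 0.2513, 0.0336]
eef_rot: [-2.396, 1.571, -2.473]
force: [-0.3, -0.4, -0.4]
grip_width: 0.0698
```

Call:
{"op": "send_rows", "data": {"rows": [[[0, 0, 10, 0], [0, 0, 30, 0], [0, 0, 40, 0], [0, 0, 50, 0], [0, 0, 30, 0]]]}}

```text
time_s: 21.5
ee_pos: [0.4571, 0.2516, 0.1981]
eef_rot: [0.512, 1.567, 0.435]
force: [0.4, -0.3, -0.1]
grip_width: 0.0701
```

```bash
python3 ob.py; python3 - <<'E'
from h import *
for n in ('side',):
    p,d=snap(n,n+'21')
    big=cv2.convertScaleAbs(cv2.resize(p,None,fx=6,fy=6,interpolation=cv2.INTER_CUBIC)[...,::-1],alpha=1.3)[900:1500,850:1650]
    cv2.imwrite('pics/side21z.png',big[:600])
E
```

```text
21.5 [0.4571 0.2516 0.1981] F [ 0.4 -0.3 -0.1] M [ 0.02  0.   -0.  ] w 0.0701 axial -0.3 jaw 85.6
```

View pics/side21z.png

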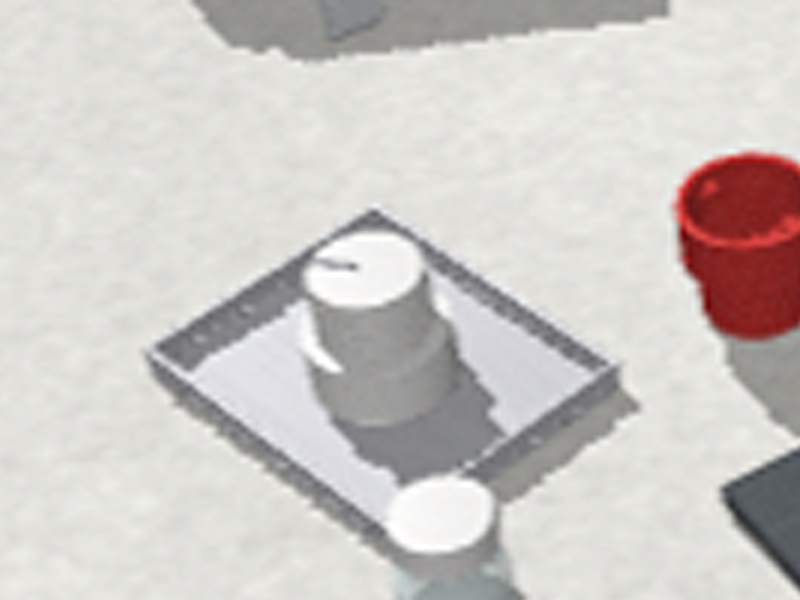

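Call:
{"op": "send_rows", "data": {"rows": [[[0, -10, 15, 0], [3, -40, 0, 0], [5, -46, 0, 0], [5, -46, 0, 0], [5, -46, 0, 0], [5, -46, 0, 0], [5, -46, 0, 0], [5, -46, 0, 0], [5, -46, 0, 0], [5, -46, 0, 0], [4.5, -46, 0, 0], [0, -40, 0, 0]]], "grip": -0.5}}

```text
time_s: 22.75
ee_pos: [0.504, -0.2549, 0.209]
eef_rot: [-0.621, 1.57, -0.699]
force: [0.6, 0.3, 0.7]
grip_width: 0.07
```

Call:
{"op": "send_rows", "data": {"rows": [[[0, -20, 0, 0], [0, -7.5, 0, 0], [0, 0, 0, 0]]]}}

```text
time_s: 23.05
ee_pos: [0.504, -0.2803, 0.2087]
eef_rot: [2.47, 1.571, 2.393]
force: [-0.4, 0.8, -0.1]
grip_width: 0.0704
```

```bash
python3 ob.py; python3 - <<'E'
from h import *
for n in ('side','top'):
    p,d=snap(n,n+'22')
    big=cv2.convertScaleAbs(cv2.resize(p,None,fx=4,fy=4,interpolation=cv2.INTER_CUBIC)[...,::-1],alpha=1.3)
    cv2.imwrite(f'pics/{n}22z.png',big[600:1100,840:1560] if n=='side' else big[640:1240,740:1460])
cv2.imwrite('pics/side22r.png',cv2.convertScaleAbs(cv2.resize(load('side22')[0],None,fx=4,fy=4)[...,::-1],alpha=1.3)[800:1400,1200:1900])
E
```

```text
23.05 [ 0.504  -0.2803  0.2087] F [-0.4  0.8 -0.1] M [ 0.04 -0.05 -0.  ] w 0.0704 axial 0.1 jaw 85.6
```

View pics/side22z.png

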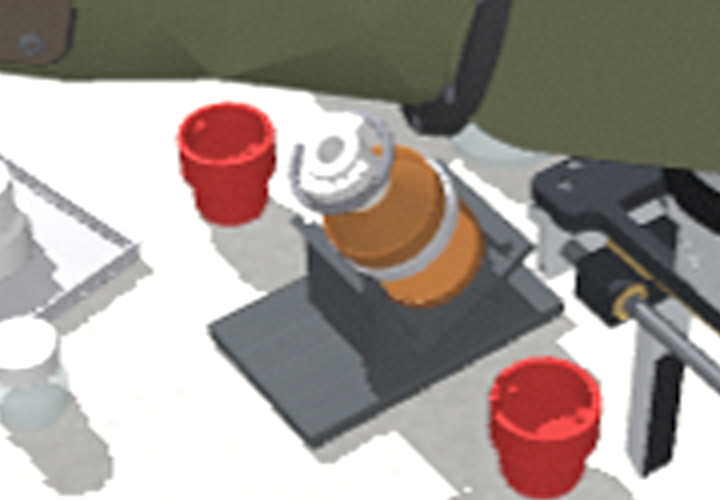

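View pics/top22z.png

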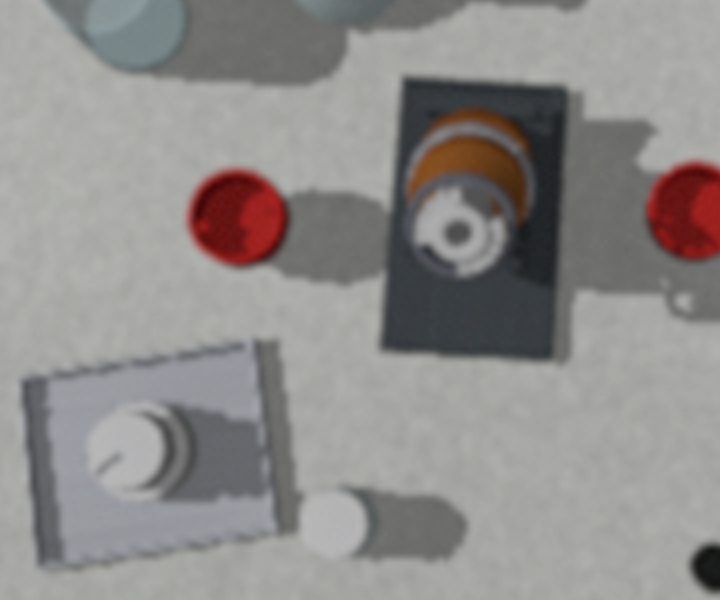

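View pics/side22r.png

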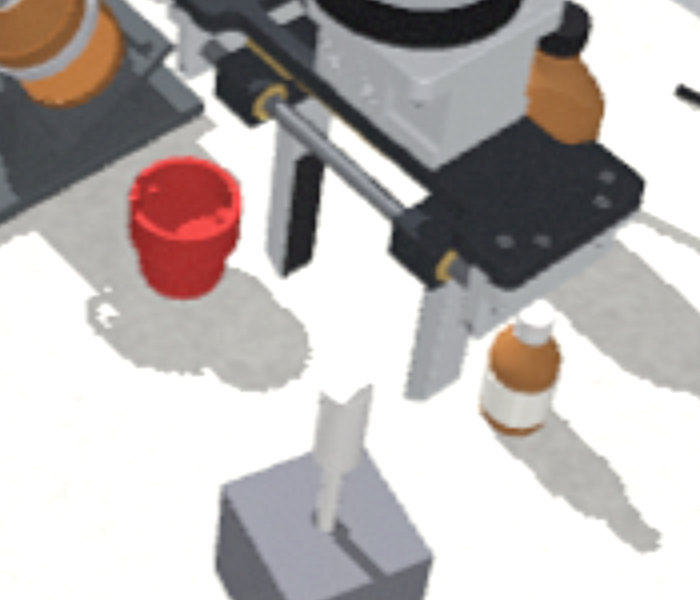

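```bash
python3 - <<'E'
from h import *
rim=np.array([.5675,.0482,.1532])
for n,off,(r0,r1,c0,c1) in(('side',np.array([-1.3,.3,-2.4])/1000,(175,200,280,308)),('top',np.array([1.,-.2,1.2])/1000,(205,232,285,315))):
    p,d=load(n+'22'); W=wmap(n,d)
    print(n,'pred',np.round(proj(n,rim),1),'with off',np.round(proj(n,rim+off),1))
    g=cv2.cvtColor(p,cv2.COLOR_RGB2GRAY)
    big=cv2.convertScaleAbs(cv2.resize(p[r0:r1,c0:c1],None,fx=14,fy=14,interpolation=cv2.INTER_CUBIC)[...,::-1],alpha=1.3 if n=='side' else 2)
    for q,col in((rim,(0,0,255)),(rim+off,(0,255,0))):
        u,v=proj(n,q); cv2.circle(big,(int((u-c0+.5)*14),int((v-r0+.5)*14)),3,col,-1)
    from fit import axes
    R=axes(np.radians(30),np.radians(-4.5))
    for rr in(8,16.5):
      for t in np.linspace(0,2*np.pi,40):
        u,v=proj(n,rim+off+rr/1000*(np.cos(t)*R[0]+np.sin(t)*R[1])); cv2.circle(big,(int((u-c0+.5)*14),int((v-r0+.5)*14)),1,(0,255,0),-1)
    cv2.imwrite(f'pics/{n}rim.png',big)
a=cv2.imread('pics/siderim.png');b=cv2.imread('pics/toprim.png');h=max(a.shape[0],b.shape[0])
cv2.imwrite('pics/rims.png',np.hstack([cv2.copyMakeBorder(i,0,h-i.shape[0],0,0,0) for i in(a,b)]))
E
```

```text
side pred [292.2 186.1] with off [291.7 187.2]
top pred [299.  219.1] with off [299.1 218.5]
```

View pics/rims.png

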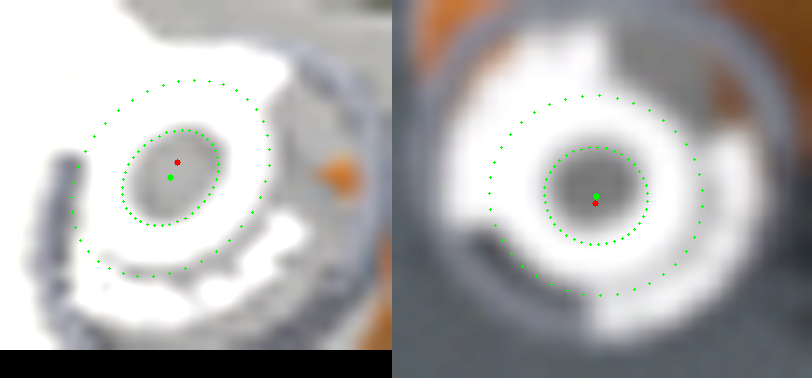

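Call:
{"op": "send_rows", "data": {"rows": [[[0, 0, -25, 0], [0, 0, -30, 0], [0, 0, -16, 0], [0, 0, -6, 0], [0, 0, 0, 0]]]}}

```text
time_s: 23.65
ee_pos: [0.5043, -0.2793, 0.1316]
eef_rot: [2.571, 1.57, 2.495]
force: [0.1, -0.4, 0.1]
grip_width: 0.0705
```

Call:
{"op": "send_rows", "data": {"rows": [[[0, 0, 0, 0], [0, 0, 0, 0], [0, 0, 0, 0], [0, 0, 0, 0], [0, 0, 0, 0], [0, 0, 0, 0], [0, 0, 0, 0]]], "grip": 1, "newtons": 10}}

```text
time_s: 24.35
ee_pos: [0.5042, -0.2802, 0.1317]
eef_rot: [-0.151, 1.571, -0.228]
force: [-0.9, 0.3, 0.1]
grip_width: 0.0214
```

```bash
python3 ob.py; python3 - <<'E'
from h import *
snap('side','side23')
cv2.imwrite('pics/side23r.png',cv2.convertScaleAbs(cv2.resize(load('side23')[0],None,fx=4,fy=4)[...,::-1],alpha=1.3)[800:1400,1200:1900])
E
```

```text
24.35 [ 0.5042 -0.2802  0.1317] F [-0.9  0.3  0.1] M [ 0.03 -0.01 -0.03] w 0.0214 axial 0.5 jaw 85.6
```

View pics/side23r.png

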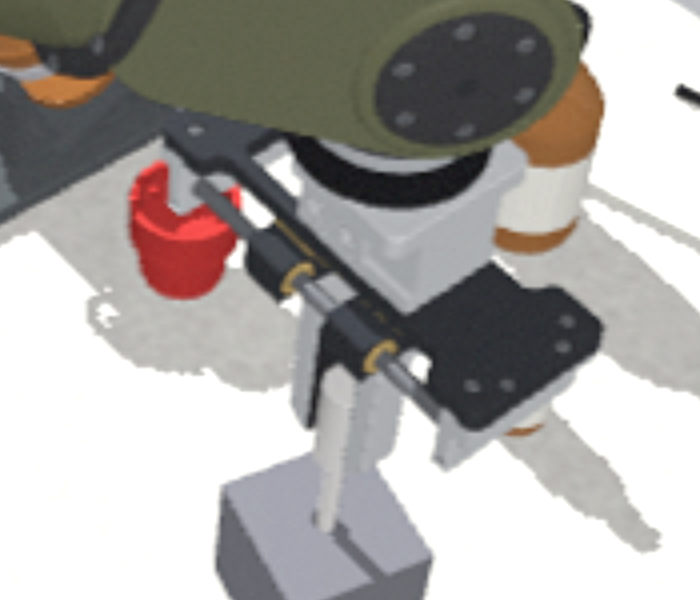

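```bash
python3 - <<'E'
from h import *
from fit import cyl,least_squares
for t in('side0','side22','side23'):
    p,d=load(t); W=wmap('side',d).reshape(-1,3); C=p.reshape(-1,3).astype(int)
    m=(np.abs(W[:,0]-.503)<.016)&(np.abs(W[:,1]+.28)<.016)&(W[:,2]>.072)&(W[:,2]<.175)&(C.max(1)-C.min(1)<12)
    if t=='side23': m&=(W[:,2]<.115)
    P=W[m]
    def rr(v):
        z=np.array([v[2],v[3],1]);z/=np.linalg.norm(z);x=np.cross([0,1.,0],z);x/=np.linalg.norm(x);R=np.stack([x,np.cross(z,x),z])
        q=(P-np.array([v[0],v[1],142.5])/1000)@R.T
        return np.minimum(cyl(q,.011,-.025,.025),cyl(q,.004,-.135,-.025))*1000
    s=least_squares(rr,[503,-280,0,0],loss='soft_l1'); print(t,m.sum(),s.x.round(3),np.median(abs(s.fun)).round(2))
E
```

```text
side0 386 [ 5.02937e+02 -2.79770e+02  5.00000e-03  6.00000e-03] 0.48
side22 390 [ 5.02931e+02 -2.79799e+02  6.00000e-03  2.00000e-03] 0.48
side23 54 [ 5.02067e+02 -2.80041e+02 -1.00000e-02  6.00000e-03] 0.4
```

Call:
{"op": "send_rows", "data": {"rows": [[[0, 0, 15, 0], [0, 0, 30, 0], [0, 0, 40, 0], [0, 0, 40, 0], [0, 0, 40, 0], [0, 0, 0, 0], [4, 20, 0, 0], [8, 40, 0, 0], [8, 40, 0, 0], [8, 40, 0, 0], [8, 40, 0, 0], [8, 40, 0, 0]]], "newtons": 18}}

```text
time_s: 25.6
ee_pos: [0.5481, -0.0585, 0.2958]
eef_rot: [3.038, 1.57, 2.961]
force: [0.5, -0.0, 0.2]
grip_width: 0.0216
```

Call:
{"op": "send_rows", "data": {"rows": [[[8, 40, 0, 0], [8, 40, 0, 0], [5.2, 28.6, 0, 0], [0, 0, 0, 0], [0, 0, 0, 0]]]}}

```text
time_s: 26.1
ee_pos: [0.5692, 0.0485, 0.2958]
eef_rot: [-2.872, 1.57, -2.948]
force: [-0.3, 0.1, -0.4]
grip_width: 0.0217
```

```bash
python3 ob.py; python3 - <<'E'
from h import *
for n in ('side','top'):
    snap(n,n+'24')
cv2.imwrite('pics/side24r.png',cv2.convertScaleAbs(cv2.resize(load('side24')[0],None,fx=6,fy=6)[...,::-1],alpha=1.3)[700:1300,1450:2150])
E
```

```text
26.1 [0.5692 0.0485 0.2958] F [-0.3  0.1 -0.4] M [0.   0.02 0.01] w 0.0217 axial -0.2 jaw 85.7
```

View pics/side24r.png

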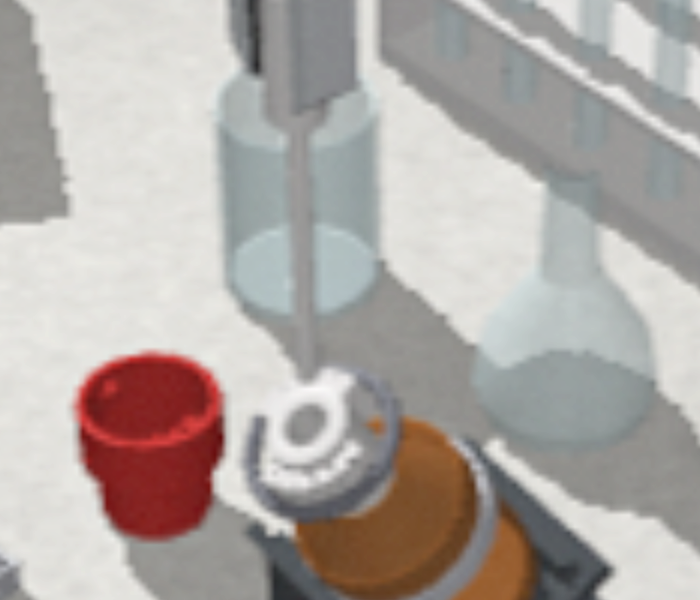

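```bash
python3 - <<'E'
from h import *
off=np.array([-1.3,.3,-2.4])/1000
print(np.round(proj('side',np.array([.5692,.0481,.1746])+off),1),np.round(proj('side',np.array([.5692,.0481,.27])+off),1))
p,d=load('side24'); W=wmap('side',d); 
g=cv2.cvtColor(p,cv2.COLOR_RGB2GRAY)
m=(np.abs(W[...,0]-.568)<.02)&(np.abs(W[...,1]-.048)<.02)&(W[...,2]>.166)&(W[...,2]<.27)
v,u=np.nonzero(m)
for r in range(v.min(),v.max()+1,4): 
    s=u[v==r]; 
    if len(s): print(r,s.min(),s.max(),W[r,s][:,:].mean(0).round(4))
E
```

```text
[292.  179.1] [290.4 141.4]
142 289 292 [0.5665 0.0459 0.2681]
146 289 292 [0.5659 0.0461 0.2588]
150 289 292 [0.5656 0.0463 0.2491]
154 289 292 [0.5656 0.0468 0.2391]
158 290 293 [0.5663 0.045  0.2298]
162 290 293 [0.567  0.0465 0.2184]
166 290 293 [0.5668 0.0468 0.2082]
170 290 293 [0.5654 0.0455 0.1994]
174 290 293 [0.5655 0.0461 0.1885]
178 290 293 [0.5656 0.0469 0.1773]
```

Call:
{"op": "send_rows", "data": {"rows": [[[0, 0, -10, 0], [0, 0, -8, 0], [0, 0, -5, 0], [0, 0, -3, 0], [0, 0, -2, 0], [0, 0, 0, 0]]], "newtons": 10}}

```text
time_s: 26.8
ee_pos: [0.5694, 0.0484, 0.2685]
eef_rot: [-3.116, 1.571, 3.091]
force: [-0.1, 0.0, 0.6]
grip_width: 0.0218
```

```bash
python3 ob.py; python3 - <<'E'
from h import *
for n in ('side','top'):
    snap(n,n+'25')
cv2.imwrite('pics/side25r.png',cv2.convertScaleAbs(cv2.resize(load('side25')[0],None,fx=6,fy=6)[...,::-1],alpha=1.3)[700:1300,1450:2150])
E
```

```text
26.8 [0.5694 0.0484 0.2685] F [-0.1  0.   0.6] M [0.02 0.03 0.01] w 0.0218 axial 0.5 jaw 85.6
```

View pics/side25r.png

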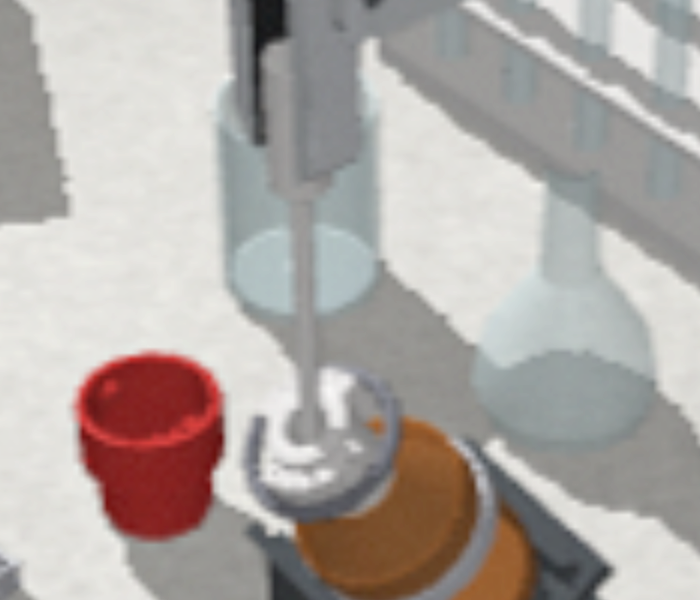

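Call:
{"op": "send_rows", "data": {"rows": [[[-7.3, 0.6, -0.2, 0], [-7.3, 0.6, -0.6, 0], [-7.2, 0.6, -1, 0], [-7.2, 0.5, -1.5, 0], [0, 0, 0, 0]]], "newtons": 6}}

```text
time_s: 27.4
ee_pos: [0.5395, 0.0508, 0.2655]
eef_rot: [-0.071, 1.571, -0.148]
force: [-0.9, 0.5, 0.1]
grip_width: 0.0219
```

```bash
python3 ob.py; python3 - <<'E'
from h import *
snap('side','side26')
cv2.imwrite('pics/side26r.png',cv2.convertScaleAbs(cv2.resize(load('side26')[0],None,fx=6,fy=6)[...,::-1],alpha=1.3)[700:1300,1450:2150])
E
```

```text
27.4 [0.5395 0.0508 0.2655] F [-0.9  0.5  0.1] M [ 0.02  0.   -0.01] w 0.0219 axial 0.5 jaw 85.6
```

View pics/side26r.png

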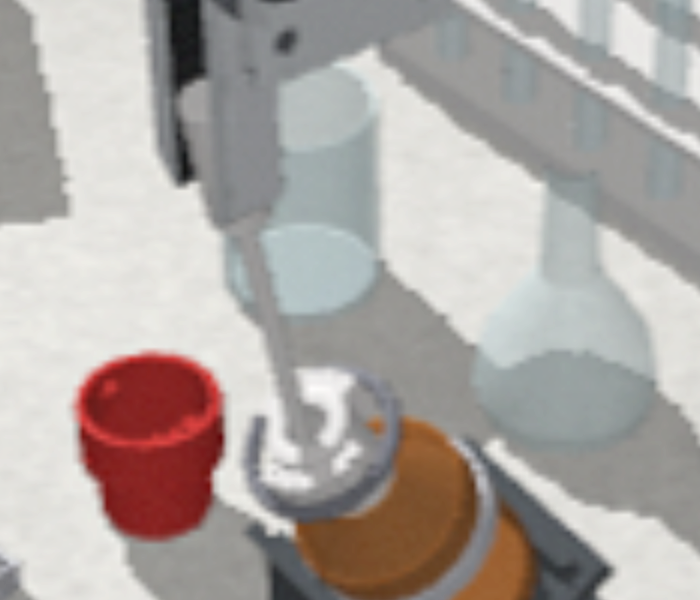

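Call:
{"op": "send_rows", "data": {"rows": [[[-6.4, 0.5, -2.9, 0], [-6.3, 0.5, -3.3, 0], [-6.2, 0.5, -3.7, 0], [-6.1, 0.5, -4.0, 0], [-5.9, 0.5, -4.4, 0], [-5.7, 0.4, -4.7, 0], [0, 0, 0, 0]]]}}

```text
time_s: 28.15
ee_pos: [0.503, 0.0537, 0.2417]
eef_rot: [-3.063, 1.57, -3.139]
force: [-0.0, 0.7, -1.2]
grip_width: 0.0218
```

```bash
python3 ob.py; python3 - <<'E'
from h import *
snap('side','side27')
cv2.imwrite('pics/side27r.png',cv2.convertScaleAbs(cv2.resize(load('side27')[0],None,fx=6,fy=6)[...,::-1],alpha=1.3)[700:1300,1250:2050])
E
```

```text
28.15 [0.503  0.0537 0.2417] F [-0.   0.7 -1.2] M [ 0.05 -0.07 -0.06] w 0.0218 axial -1.0 jaw 85.6
```

View pics/side27r.png

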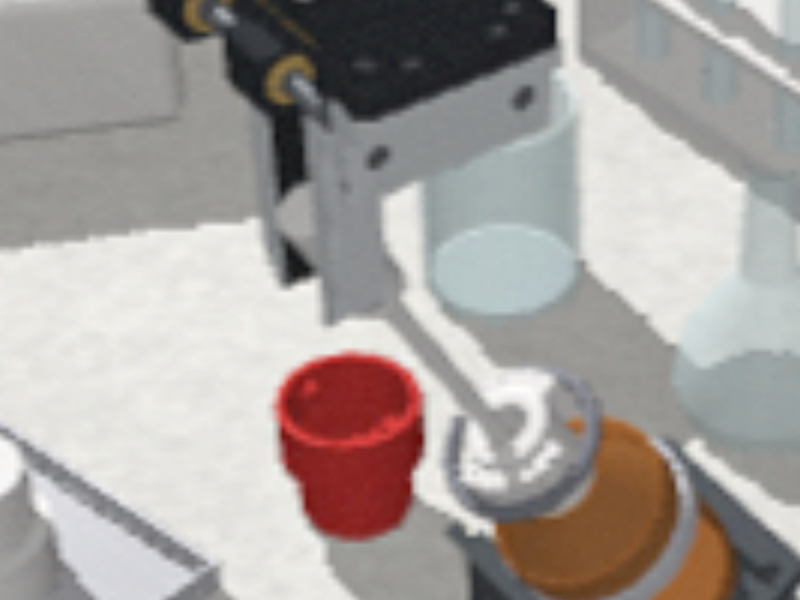

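Call:
{"op": "send_rows", "data": {"rows": [[[3.2, -0.3, -2, 0], [4.2, -0.3, -6, 0], [4.3, -0.3, -7.0, 0], [4.2, -0.3, -7.1, 0], [4.2, -0.3, -7.2, 0], [4.1, -0.3, -7.2, 0], [0, 0, 0, 0]]], "newtons": 8}}

```text
time_s: 28.9
ee_pos: [0.5279, 0.0518, 0.2045]
eef_rot: [-3.036, 1.569, -3.113]
force: [-0.5, -0.4, -0.4]
grip_width: 0.022
```

```bash
python3 ob.py; python3 - <<'E'
from h import *
snap('side','side28')
cv2.imwrite('pics/side28r.png',cv2.convertScaleAbs(cv2.resize(load('side28')[0],None,fx=6,fy=6)[...,::-1],alpha=1.3)[700:1300,1250:2050])
E
```

```text
28.9 [0.5279 0.0518 0.2045] F [-0.5 -0.4 -0.4] M [ 0.01  0.04 -0.01] w 0.022 axial -0.2 jaw 85.6
```

View pics/side28r.png

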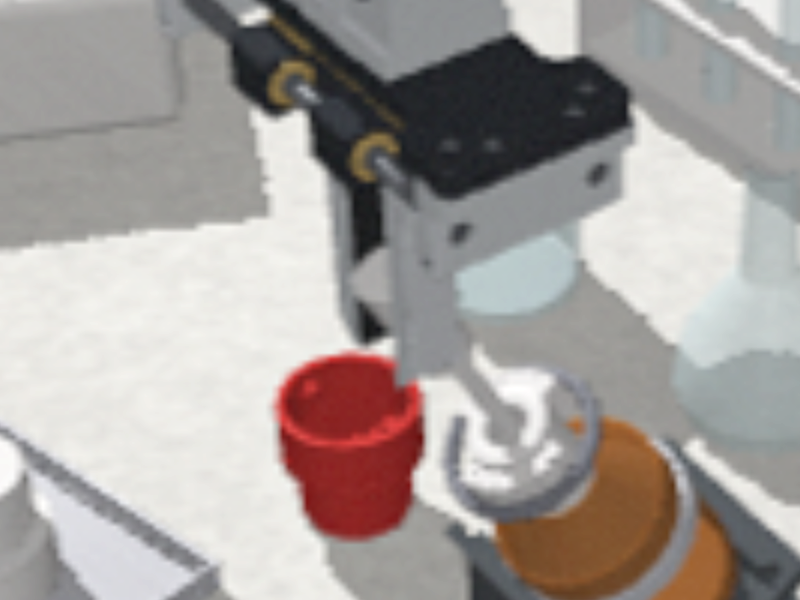

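Call:
{"op": "send_rows", "data": {"rows": [[[3.7, -0.3, -6.4, 0], [3.7, -0.3, -6.4, 0], [3.7, -0.3, -6.4, 0], [3.7, -0.3, -6.4, 0], [3.7, -0.3, -6.4, 0], [2.5, -0.2, -4.3, 0], [0, 0, 0, 0]]]}}

```text
time_s: 29.65
ee_pos: [0.549, 0.0501, 0.1687]
eef_rot: [-2.999, 1.57, -3.076]
force: [-0.1, -0.5, 0.0]
grip_width: 0.0216
```

```bash
python3 ob.py; python3 - <<'E'
from h import *
snap('side','side29')
cv2.imwrite('pics/side29r.png',cv2.convertScaleAbs(cv2.resize(load('side29')[0],None,fx=6,fy=6)[...,::-1],alpha=1.3)[700:1300,1250:2050])
E
```

```text
29.65 [0.549  0.0501 0.1687] F [-0.1 -0.5  0. ] M [-0.03 -0.02 -0.01] w 0.0216 axial 0.0 jaw 85.6
```

View pics/side29r.png

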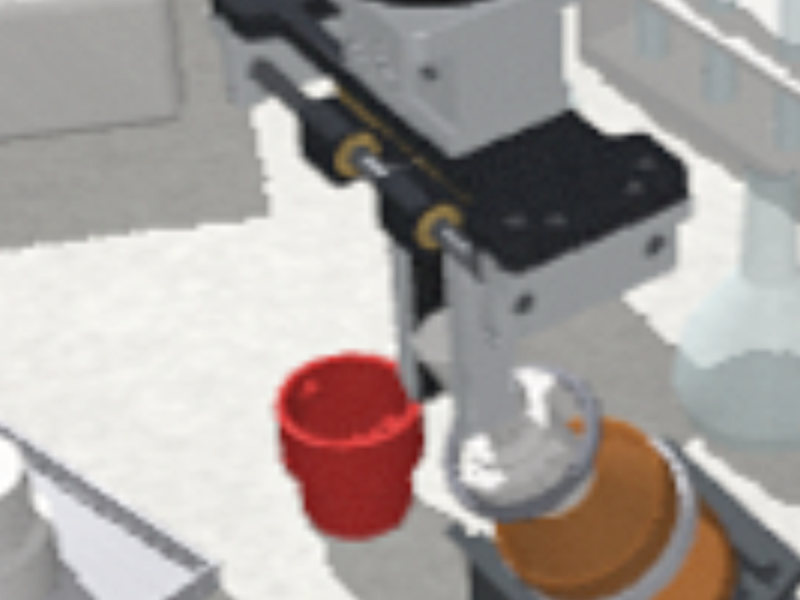

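Call:
{"op": "send_rows", "data": {"rows": [[[1.5, -0.1, -2.6, 0], [1.5, -0.1, -2.6, 0], [0.5, 0, -0.9, 0], [0, 0, 0, 0]]]}}

```text
time_s: 30.1
ee_pos: [0.5525, 0.0499, 0.1633]
eef_rot: [-3.019, 1.571, -3.096]
force: [-0.4, 0.2, 0.2]
grip_width: 0.0217
```

Call:
{"op": "send_rows", "data": {"rows": [[[0.5, 0, -0.9, 0], [0, 0, 0, 0]]]}}

```text
time_s: 30.3
ee_pos: [0.5529, 0.0499, 0.163]
eef_rot: [-0.179, 1.571, -0.255]
force: [-4.1, 0.2, 4.8]
grip_width: 0.0216
```

Call:
{"op": "send_rows", "data": {"rows": [[[0.5, 0, -0.9, 0], [0, 0, 0, 0]]]}}

```text
time_s: 30.5
ee_pos: [0.5535, 0.0499, 0.1623]
eef_rot: [0.057, 1.57, -0.02]
force: [-4.6, 0.5, 6.6]
grip_width: 0.0217
```

Call:
{"op": "send_rows", "data": {"rows": [[[0, 0, 0, 0], [0, 0, 0, 0], [0, 0, 0, 0], [0, 0, 0, 0]]], "grip": -0.1}}

```text
time_s: 30.9
ee_pos: [0.5535, 0.0499, 0.1615]
eef_rot: [-3.141, 1.571, 3.065]
force: [-1.0, 0.1, -0.1]
grip_width: 0.0495
```

```bash
python3 ob.py; python3 - <<'E'
from h import *
snap('side','side30')
cv2.imwrite('pics/side30r.png',cv2.convertScaleAbs(cv2.resize(load('side30')[0],None,fx=6,fy=6)[...,::-1],alpha=1.3)[700:1300,1250:2050])
E
```

```text
30.9 [0.5535 0.0499 0.1615] F [-1.   0.1 -0.1] M [ 0.1  -0.03  0.03] w 0.0495 axial 0.4 jaw 85.6
```

View pics/side30r.png

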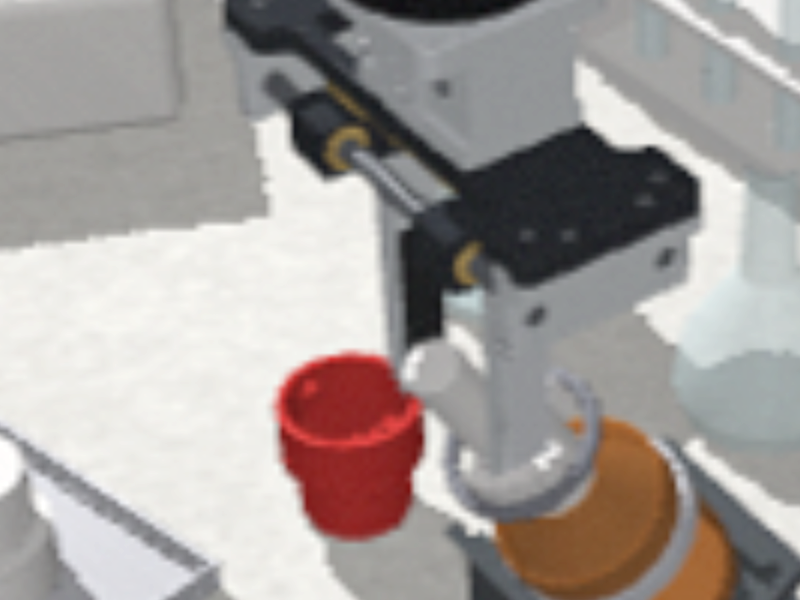

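Rod sits in the neck, jaws free. Withdraw straight up and away.

Call:
{"op": "send_rows", "data": {"rows": [[[0, 0, 10, 0], [0, 0, 25, 0], [0, 0, 40, 0], [0, 0, 40, 0], [-20, -20, 20, 0], [-30, -40, 0, 0], [-30, -40, 0, 0], [-20, -40, 0, 0], [0, -40, 0, 0], [0, -40, 0, 0], [0, 0, 0, 0], [0, 0, 0, 0]]]}}

```text
time_s: 32.15
ee_pos: [0.4533, -0.1704, 0.2971]
eef_rot: [0.428, 1.571, 0.35]
force: [-0.4, -0.6, 1.0]
grip_width: 0.0517
```

```bash
python3 ob.py; python3 - <<'E'
from h import *
from fit import axes,cyl,least_squares
for n in('side','top'): snap(n,n+'31')
a=cv2.convertScaleAbs(cv2.resize(load('side31')[0],None,fx=5,fy=5)[...,::-1],alpha=1.3)[750:1250,750:1550]
cv2.imwrite('pics/side31r.png',a)
rim=np.array([568,48.2,153.2])
for n,off in(('side',np.array([-1.3,.3,-2.4])),('top',np.array([1.,-.2,1.2]))):
    p,d=load(n+'31'); W=wmap(n,d).reshape(-1,3); C=p.reshape(-1,3).astype(int)
    R=axes(np.radians(30),np.radians(-4.5)); q=(W*1000-rim-off)@R.T
    m=(np.hypot(q[:,0],q[:,1])<16)&(q[:,2]>4)&(q[:,2]<70); P=W[m]*1000-off
    print(n,m.sum(),'max axial',np.percentile(q[m,2],[95,99,100]).round(1))
    def rr(v):
        th,ps=np.radians(v[3:5]); RR=axes(th,ps); return cyl((P-v[:3])@RR.T/1000,.011,0,.05)*1000
    s=least_squares(rr,list(rim)+[30,-4.5],loss='soft_l1'); e=(s.x[:3]-rim)@R.T
    print('handle base rel rim (u,v,w)',e.round(1),'tilt,yaw',s.x[3:].round(1),np.median(abs(s.fun)).round(2))
E
```

```text
32.15 [ 0.4533 -0.1704  0.2971] F [-0.4 -0.6  1. ] M [ 0.03 -0.03 -0.08] w 0.0517 axial 1.0 jaw 85.5
side 222 max axial [52.1 52.7 53.6]
handle base rel rim (u,v,w) [-4.2  0.2  0.7] tilt,yaw [30.6 -5.2] 0.63
top 159 max axial [51.9 52.5 54.1]
handle base rel rim (u,v,w) [-5.1 -0.8  0.2] tilt,yaw [29.4 -6.2] 0.44
```

View pics/side31r.png

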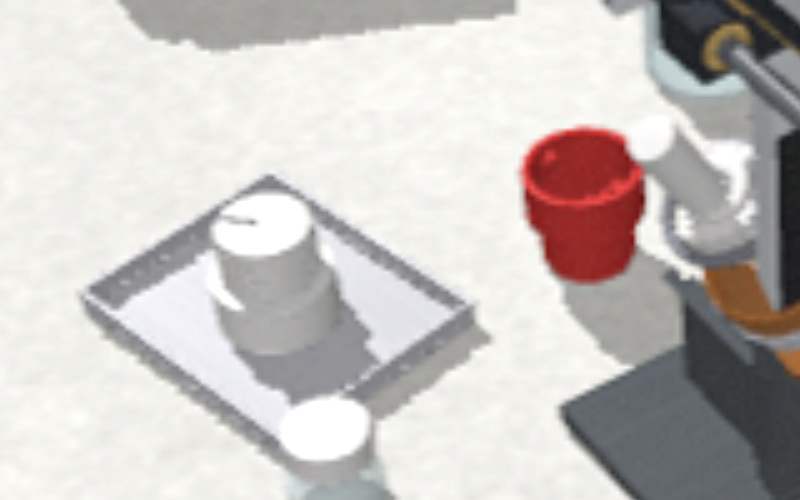

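View pics/top31.png

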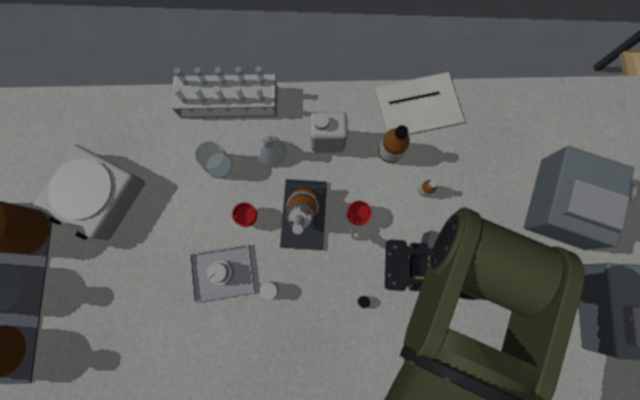

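```bash
python3 - <<'E'
from h import *
a=cv2.GaussianBlur(load('top0')[0],(5,5),0);b=cv2.GaussianBlur(load('top31')[0],(5,5),0)
d=np.abs(a.astype(int)-b).max(-1)>25
n,l,s,c=cv2.connectedComponentsWithStats(d.astype(np.uint8))
for i in range(1,n):
    if s[i,4]>12: print(s[i])
o=ctrl.get_obs(); print(o['time_s'],np.abs(o['joint_vel']).max())
ctrl.hand_in()
E
```

```text
[285 207  28  29 264]
[  384   207   256   193 31175]
[301 208   9   6  30]
[291 211  19   9  66]
[379 228  16  12 126]
[354 233   4   5  15]
[359 240  25  11 122]
[208 263  16  19 193]
[223 262  27  22 456]
[629 272  11   8  23]
[632 285   7  11  27]
[ 192  358  199   42 4990]
[  0 383  36  17 411]
32.25 0.012461000959115181
the job is handed in; nothing more can be done
```

The job is handed in at 32.25 s. The cap sits open side down in the tray and the rod is seated in the neck, but the cap was dropped once along the way.

- **Unlocking:** I pressed the cap and turned it in four pressed strokes, re-gripping in between, because the vertical gripper slipped on the leaning cap. The mark on top read about 80° while the cap was still gripped and tilted. The highest force I read was about 62 N along the axis, in one over-press on the bottle that I backed off.
- **What went wrong:** When I opened the jaws after the last stroke, the cap was already free and sprang off the neck. It fell past the stand plate and came to rest on the bench near the jar, open side down. I did not draw it off in the gripper as intended. The jar measured unmoved to 0.2 mm.
- **Cap in tray:** I picked the cap up from the bench and lowered it to contact with the tray floor (about 5 N) before letting go. The final picture shows it standing upright inside the tray.
- **Rod:** I lifted it from its block, tilted it in the neck to the bottle's lean, and pushed it in until the handle met the rim (about 6–8 N), then released it. The last fits put the handle's underside 0.2–0.7 mm from the rim at 29–31° tilt. It lies about 4–5 mm towards the low side, roughly the 4 mm of play in the hole.
- **Last check:** Comparing first and last top views showed changes only at the cap, the rod and bottle, the arm, and places the arm or its shadow covers. The area behind the arm was hidden from the top camera in that last view. At hand-in the gripper was clear of everything.

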